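# Empty the strainer of rinsed bath balls into the drying tray and hold it tipped to drip

## Robot

A 6-joint arm with a two-finger parallel gripper is mounted at the origin on a cart in front of the work surface, level with it; the furniture and walls round the work are solid. World frame = base frame: x ahead of the robot, y to its left, z up, the work surface at z = 0. Lengths are in m, angles in rad, forces in N, time in s.
With the tool pointing down it reaches from about 0.375 to 0.975 m from the base axis. Payload 3.8 kg.
Tool frame: the origin (TCP) lies midway between the tips of the shut fingers; the grasp point (between the pads) lies 19 mm behind it; z points along the fingers, y is the line along which they close (so a half turn about z gives the same grasp; the last joint's range is limited). The gripper opens to 85 mm and grips with 20 to 120 N. Pads are 22 mm wide; open, the fingers measure 114 mm over their backs; the gripper's body (76 mm by 85 mm) begins 54 mm behind the grasp point. The pads swing forward as they close: fully open they stand 13 mm farther back than shut.
Start: joints at [1.179, 0.264, 1.604, -0, 1.274, -0.037], TCP at [0.234, 0.633, 0.231] pointing down, gripper open.
Joint ranges: [-2.63, 2.63], [-0.94, 2.18], [0.31, 2.57], [-1.31, 4.45], [0, 2.66], [-2.55, 2.55]. Speed limits (rad/s): [2.57, 2.57, 3.14, 3.14, 3.14, 3.14].

## Interface

Orientations are given as a rotation vector (axis times angle).
In Python, from workcell import bot gives the robot as it stands.
- The arm moves only by the tool step_arm, never from a script. Its argument "motion" is a list of rows, each a list of 5 numbers: the finger opening in cm, from 0 to 8.54, then the shift along the tool's x, y, z in cm, then the turn about the tool's z in degrees. In form: [[claw, dx, dy, dz, twist], ...]. A call has 1 to 20 rows; each row is the pose to reach, as a shift and turn from the pose commanded when the call began, along the tool's axes at that moment; what a row does not reach only later rows make up. A row lasts 1/10 s, in which the tool goes at most 50 mm and 8.59 degrees, less where a joint would pass 70% of its speed; a pose out of reach is approached as far as the arm can. A call with a gripper value outside its range is refused whole. The fingers move at their own pace and stop on an object; "force" is the grip in N (left out, the last holds). Time passes only in rows, so rows that repeat a pose let the fingers close. It gives the time, the measured TCP pose, the force, the opening and the grip force at its end, in the units of the state.
- bot.read_state(): the state, without advancing time (a new reading comes with each control period).
- bot.read_camera(name): name is "scene" or "top" or "wrist"; returns (picture, depth): 400x640x3 uint8, red, green, blue; 400x640 float32, m along the optical axis (not along the pixel's ray), 0 where there is no reading.
- bot.calibration(name): a dict with "mtx" (3x3 intrinsics, pixels), "origin" and "orientation" of the camera in the world; the wrist camera has in their place "T_tool_cam" (4x4, takes a point from camera to tool coordinates, whose origin is the TCP and whose axes are the flange's). Camera axes: x right, y up, looking along -z (the intrinsics and any distortion apply to the point x, -y, -z); pixel columns grow to the right and rows downward; lengths in m; the calibration is good to about 2 mm. A picture is of the moment at which its call begins: read the wrist's pose just before it. calibration takes no time and is no camera call.
- bot.finish_job(): hands the job in; it is judged then, once.
The state is a dict: "time": time; "q": joint angles; "joint_vel": joint speeds; "joint_torque": joint torques, N m; "tool_pos": TCP position; "tcp_rot": TCP orientation; "wrist_force": force on the tool from outside, world axes, zero at the start; "torque": the same for the moment, N m; "width": opening from 0.0 (shut) to 1.0 (fully open); "grip_force": force on a finger pad.
Only numpy, scipy, OpenCV 4.12 (cv2) and the standard library are available. Lean on these libraries where they do the work, as an engineer would, in place of code of your own. Each camera call takes 0.05 s, during which the arm holds its last target. There are 200 camera calls.

## Task

The rinsed bath balls lie in the wire strainer that sits in the mouth of the glass beaker. Take the strainer by its handle, draw it straight up and clear of the beaker without losing a ball, carry it over the steel tray and roll it over onto its side low above the tray, so that all six balls run out into the tray. Finish while still holding the strainer tipped on its side just above the tray to drip off, touching nothing, with the beaker left standing and the other things on the bench left where they are.

Things in the scene. Friction and masses are not known exactly. Their poses are not given: they have to be found in the camera images.
- strainer: wire strainer, loose, 110 g: conical mesh bowl (83 mm wide at the mouth, 30 mm at the floor, 46 mm deep, wall 30 degrees off its axis) under a flat steel rim 120 mm across, 3 mm thick, with one straight handle level with the rim. Origin: on the bowl's axis at the rim's underside, which rests on the beaker's lip. z: up out of the mouth; handle along -x. Mass centre 39 mm towards the handle
- strainer_grip (a point): middle of the strainer's black plastic grip, 115 mm from the bowl's axis, 10 mm above its origin: a straight bar 86 mm long (strainer x), 14 mm wide (y), 16 mm high (z). Axes as the strainer's. Rolled more than about 65 degrees about the handle's line, the strainer lets the balls roll out over the edge of its rim, which then hangs 60 mm below that line
- beaker: the straight glass beaker that the strainer sits in, 107 mm across and 144 mm high, with a pouring lip at its +y side; loose, 320 g, mouth about 95 mm inside. Origin: centre of its underside, z up; the mouth's centre (and the strainer's axis) lies 4 mm towards its -y
- tray: the shallow stainless tray, 155 mm (its x) by 225 mm (its y), flat floor 2 mm thick, side walls 20 mm high; loose, 310 g. Origin: centre of its underside, z up
- ball_1: one of six white plastic bath balls, 20 mm across, 10 g; they start heaped in the strainer. Origin: its centre
- ball_2: another of the six bath balls; origin: its centre
- ball_3: another of the six bath balls; origin: its centre
- ball_4: another of the six bath balls; origin: its centre
- ball_5: another of the six bath balls; origin: its centre
- ball_6: another of the six bath balls; origin: its centre
- timer: bystander: white lab timer lying flat, 62 x 68 x 18 mm; origin at the centre of its underside
- petri: bystander: closed petri dish, 91 mm across, 15 mm high; origin at the centre of its underside
- bottle: bystander: screw-capped reagent bottle, 58 mm across, 109 mm high; origin at the centre of its underside
- wash_bottle: bystander: plastic wash bottle, 68 x 120 mm, 203 mm high; origin at the centre of its underside
- membrane_box: bystander: flat box of membrane filters, 68 x 68 x 22 mm; origin at the centre of its underside
Not all that is in view belongs to the job. There is more than one size of the strainer; the job needs the larger. What is shaped like the beaker but turquoise is not meant.

How it is judged:
By the outcome, as a careful person would: the job done as asked, in the order asked, and still so for the second after the job is handed in, while the arm keeps its last pose, push and grip.
It also fails if it takes over 45 s, if anything falls off the work surface, if the arm or the gripper's body presses on something with over 40 N, if the wrist force passes 120 N, or if a joint passes its speed limit or range.

## Working session

There is one attempt and no reset: what is moved stays moved. The work goes in short steps, Python scripts to look and compute and a tool call to move; the robot and the scene stay as the last step left them, time stands still between calls to the robot, and variables do not carry over. Pictures are saved under pics/ and viewed, at most 10 in all, crops included, and the job is handed in when it is done.

Besides the shell and the picture viewer there is one more tool, called by a JSON object that holds its "name" and its "arguments", one argument or row to a line. step_arm: Moves the arm, as the interface text tells. Its arguments: {"type":"object","properties":{"motion":{"type":"array","items":{"type":"array","items":{"type":"number"}}},"force":{"type":"number"}},"required":["motion"]}

```bash
ls; mkdir -p pics; cat > h.py <<'E'
import numpy as np, cv2
from scipy.spatial.transform import Rotation as R
from workcell import bot
def cam(name):
    s=bot.read_state(); p,d=bot.read_camera(name); c=bot.calibration(name)
    K=np.array(c["mtx"])
    if name=="wrist":
        T=np.eye(4);T[:3,:3]=R.from_rotvec(s["tcp_rot"]).as_matrix();T[:3,3]=s["tool_pos"]
        M=T@np.array(c["T_tool_cam"])
    else:
        o=np.array(c["orientation"]);M=np.eye(4);M[:3,:3]=R.from_rotvec(o).as_matrix() if o.size==3 else o;M[:3,3]=c["origin"]
    return p,d,K,M,c
def cloud(d,K,M):
    v,u=np.mgrid[:d.shape[0],:d.shape[1]]
    P=np.stack([(u-K[0,2])/K[0,0]*d,-(v-K[1,2])/K[1,1]*d,-d],-1)
    return P@M[:3,:3].T+M[:3,3]
def save(p,n): cv2.imwrite(n,p[...,::-1])
E
python3 - <<'E'
from h import *
for n in("scene","top"):
    p,d,K,M,c=cam(n); print(n,c); save(p,f"pics/{n}0.png"); np.savez(f"{n}0.npz",p=p,d=d,K=K,M=M)
s=bot.read_state(); print(s)
E
```

```text
pics
scene {'mtx': array([[424.19855048,   0.        , 318.24697342],
       [  0.        , 424.19855048, 197.65987602],
       [  0.        ,   0.        ,   1.        ]]), 'origin': array([-0.08919457, -0.61251239,  1.19989371]), 'orientation': array([ 0.62980414, -0.30262297, -0.81259322])}
top {'mtx': array([[394.67460556,   0.        , 321.34601797],
       [  0.        , 394.67460556, 200.66297351],
       [  0.        ,   0.        ,   1.        ]]), 'origin': array([ 0.33009744, -0.04211724,  1.32697545]), 'orientation': array([ 0.18107636, -0.17031118, -1.49842842])}
{'time': 0.1, 'q': array([ 1.17911296e+00,  2.64704269e-01,  1.60522899e+00,  2.48586830e-05,
        1.27370026e+00, -3.68820658e-02]), 'joint_vel': array([ 0.00033144, -0.00162471, -0.0039997 ,  0.00115259, -0.00025161,
        0.00151975]), 'joint_torque': array([ 1.18639086e-04, -5.16703606e+01, -3.68588090e+01, -9.52869937e-05,
        6.26304274e-03,  6.77543088e-07]), 'tool_pos': array([0.2342302 , 0.63235874, 0.23007326]), 'tcp_rot': array([-0.55433226, -3.09183407,  0.00312407]), 'wrist_force': array([ 0.34941983, -0.40613207,  0.3859563 ]), 'torque': array([ 0.0068966 ,  0.00023027, -0.02282951]), 'grip_force': 0.0, 'width': 1.0018223351180395}
```

View pics/scene0.png

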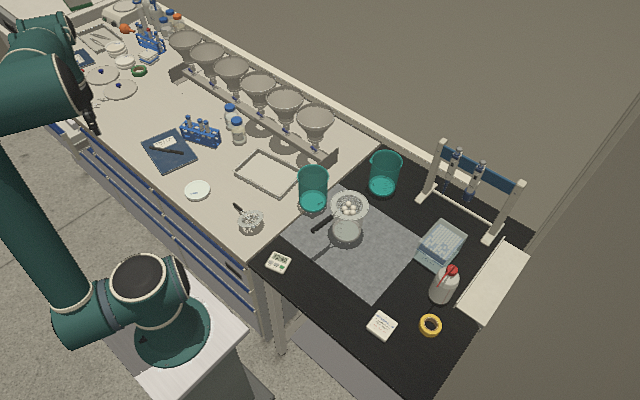

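View pics/top0.png

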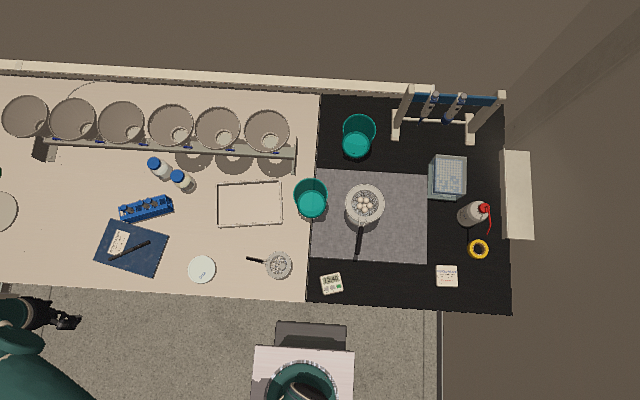

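The large strainer with the balls is at top (364,204), with its black handle running toward the robot down to about (359,255). The tray is at top (250,204). The turquoise decoy beakers are at (311,198) and (358,136), and the small strainer is at (278,265). Next I'll measure positions.

```bash
python3 - <<'E'
from h import *
z=np.load("top0.npz");p,d,K,M=[z[k] for k in "pdKM"];C=cloud(d,K,M)
def ray(u,v,h):
    r=M[:3,:3]@np.array([(u-K[0,2])/K[0,0],-(v-K[1,2])/K[1,1],-1]);o=M[:3,3];return o+r*(h-o[2])/r[2]
# rim: depth points z .135-.16 near strainer
W=C[150:265,335:395].reshape(-1,3)
m=(W[:,2]>.135)&(W[:,2]<.175);print("rimpts",m.sum(),W[m].min(0),W[m].max(0))
g=p[:,:,:].max(-1)<45
reg=np.zeros_like(g);reg[223:262,345:372]=1
mm=(g&reg).astype(np.uint8);n,l,st,ce=cv2.connectedComponentsWithStats(mm);i=1+st[1:,4].argmax();print(st[i],ce[i])
v,u=np.where(l==i);print("grip z",np.median(C[v,u,2]),"c",ray(*ce[i],.162))
rc=cv2.minAreaRect(np.c_[u,v].astype(np.float32));b=cv2.boxPoints(rc);print(np.array([ray(*q,.162) for q in b]).round(4))
# tray
for (a,bq) in [((217,183),(281,182)),((219,228),(283,225))]:print(ray(*a,.02),ray(*bq,.02))
T=C[170:240,205:295].reshape(-1,3);m=(T[:,2]>.012)&(T[:,2]<.03);print("tray",m.sum(),cv2.minAreaRect(T[m][:,:2].astype(np.float32)))
for n,(u,v) in dict(timer=(331,283),petri=(201,268),bottle=(182,178),small=(278,265),dec1=(311,190),dec2=(358,135),funnel=(267,130),rack=(295,150)).items():print(n,C[v-3:v+4,u-3:u+4].reshape(-1,3).mean(0).round(3))
m=(C[...,2]>.03)&(C[...,0]>.2)&(d>0)
for n,(u0,u1,v0,v1) in dict(dec1=(290,330,172,220),funnels=(0,300,95,180),stand=(390,510,80,150)).items():
    A=C[v0:v1,u0:u1][m[v0:v1,u0:u1]];print(n,A.min(0).round(3),A.max(0).round(3))
E
python3 - <<'E'
import cv2
a=cv2.imread("pics/scene0.png")[170:270,270:390];cv2.imwrite("pics/c.png",cv2.resize(a,None,fx=6,fy=6,interpolation=2)[:600,:800])
E
```

```text
rimpts 950 [ 0.44396485 -0.21715008  0.13501109] [ 0.66271385 -0.09706878  0.16840299]
[355 227   9  28 123] [358.58536585 240.01626016]
grip z 0.16352640072562874 c [ 0.48514776 -0.14301176  0.162     ]
[[ 0.4443 -0.1301  0.162 ]
 [ 0.526  -0.1415  0.162 ]
 [ 0.5242 -0.1554  0.162 ]
 [ 0.4427 -0.1439  0.162 ]]
[0.66843269 0.33837624 0.02      ] [0.68636322 0.11948112 0.02      ]
[0.51379504 0.31229349 0.02      ] [0.53790951 0.099618   0.02      ]
tray 510 ((0.6234615445137024, 0.21695831418037415), (0.1853354275226593, 0.29507356882095337), 7.40196418762207)
timer [ 0.358 -0.072  0.044]
petri [0.379 0.355 0.019]
bottle [0.656 0.428 0.104]
small [0.406 0.106 0.007]
dec1 [0.664 0.015 0.021]
dec2 [ 0.881 -0.138  0.007]
funnel [0.821 0.164 0.145]
rack [0.798 0.079 0.039]
dec1 [ 0.568 -0.042  0.03 ] [0.717 0.076 0.152]
funnels [0.648 0.073 0.03 ] [0.861 0.964 0.225]
stand [ 0.795 -0.668  0.03 ] [ 1.086 -0.24   0.3  ]
```

{"name": "step_arm", "arguments": {
  "motion": [
    [8.5, 0, 0, -5, 0],
    [8.5, 0, 0, -10, 0],
    [8.5, 0, 0, -15, 0],
    [8.5, 0, 0, -20, 0],
    [8.5, 0, 0, -25, 0]
  ]
}}

```text
time: 0.6
tool_pos: [0.2343, 0.6325, 0.4828]
tcp_rot: [-0.554, -3.092, 0.001]
wrist_force: [0.3, 1.9, 0.9]
width: 0.997
grip_force: 0.0
```

{"name": "step_arm", "arguments": {
  "motion": [
    [8.5, 0, 0, -10, 0],
    [8.5, 0, 0, -20, 0],
    [8.5, 0, 0, -30, 0],
    [8.5, 0, 0, -40, 0],
    [8.5, 0, 0, -50, 0],
    [8.5, 0, 0, -60, 0],
    [8.5, 0, 0, -80, 0],
    [8.5, 0, 0, -80, 0],
    [8.5, 0, 0, -80, 0],
    [8.5, 0, 0, -80, 0],
    [8.5, 0, 0, -80, 0],
    [8.5, 0, 0, -80, 0],
    [8.5, 0, 0, -80, 0],
    [8.5, 0, 0, -80, 0]
  ]
}}

```text
time: 2.0
tool_pos: [0.1849, 0.4991, 0.8316]
tcp_rot: [0.554, 3.088, 0.036]
wrist_force: [0.5, 0.7, 0.5]
width: 0.992
grip_force: 0.0
```

```bash
python3 -c "
from h import *
s=bot.read_state();print(s['q'].round(3),s['tool_pos'],s['tcp_rot'],s['time'])"
```

```text
[ 1.168e+00  3.490e-01  3.120e-01  2.000e-03  2.458e+00 -4.600e-02] [0.18490757 0.49905748 0.83156184] [0.55365538 3.08805243 0.03584387] 2.0
```

{"name": "step_arm", "arguments": {
  "motion": [
    [8.5, 0, 0, 0, 0],
    [8.5, 0, 0, 0, 0]
  ]
}}

```text
time: 2.2
tool_pos: [0.1853, 0.5002, 0.8308]
tcp_rot: [0.554, 3.088, 0.035]
wrist_force: [-0.1, -0.7, -0.2]
width: 0.994
grip_force: 0.0
```

{"name": "step_arm", "arguments": {
  "motion": [
    [8.5, 0, 100, -20, 0],
    [8.5, 0, 100, -20, 0],
    [8.5, 0, 100, -20, 0],
    [8.5, 0, 100, -20, 0],
    [8.5, 0, 100, -20, 0],
    [8.5, 0, 100, -20, 0],
    [8.5, 0, 100, -20, 0],
    [8.5, 0, 100, -20, 0],
    [8.5, 0, 100, -20, 0],
    [8.5, 0, 100, -20, 0]
  ]
}}

```text
time: 3.2
tool_pos: [0.2628, 0.7092, 0.6733]
tcp_rot: [0.553, 3.082, 0.084]
wrist_force: [-0.2, 0.1, 0.2]
width: 0.993
grip_force: 0.0
```

```bash
python3 -c "
from h import *
s=bot.read_state();print(s['q'].round(3),s['tool_pos'],s['tcp_rot'],s['time'],R.from_rotvec(s['tcp_rot']).as_matrix().round(3))"
```

```text
[ 1.182e+00  5.990e-01  3.120e-01  2.000e-03  2.176e+00 -3.200e-02] [0.26275369 0.70918497 0.67333608] [0.55250709 3.08175914 0.08361331] 3.2 [[-0.938  0.347  0.019]
 [ 0.347  0.936  0.051]
 [-0.     0.054 -0.999]]
```

{"name": "step_arm", "arguments": {
  "motion": [
    [8.5, -59, -62.4, -2.4, -12],
    [8.5, -59, -62.4, -2.4, -12],
    [8.5, -59, -62.4, -2.4, -12],
    [8.5, -59, -62.4, -2.4, -12],
    [8.5, -59, -62.4, -2.4, -12],
    [8.5, -59, -62.4, -2.4, -12],
    [8.5, -59, -62.4, -2.4, -12],
    [8.5, -59, -62.4, -2.4, -12],
    [8.5, -59, -62.4, -2.4, -12],
    [8.5, -59, -62.4, -2.4, -12],
    [8.5, -59, -62.4, -2.4, -12],
    [8.5, -59, -62.4, -2.4, -12],
    [8.5, -59, -62.4, -2.4, -12],
    [8.5, -59, -62.4, -2.4, -12],
    [8.5, -59, -62.4, -2.4, -12],
    [8.5, -59, -62.4, -2.4, -12],
    [8.5, -59, -62.4, -2.4, -12],
    [8.5, -59, -62.4, -2.4, -12]
  ]
}}

```text
time: 5.0
tool_pos: [0.6007, -0.0873, 0.6619]
tcp_rot: [0.237, 3.119, 0.079]
wrist_force: [0.4, 0.4, -0.7]
width: 0.993
grip_force: 0.0
```

```bash
cat > st.py <<'E'
from h import *
s=bot.read_state();m=R.from_rotvec(s['tcp_rot']).as_matrix();d=m[:,2]
print(s['time'],'q',s['q'].round(3),'p',s['tool_pos'].round(4),'tilt',np.degrees(np.arccos(-d[2])).round(2),'az',np.degrees(np.arctan2(d[1],d[0])).round(1),'x',m[:,0].round(3),'y',m[:,1].round(3),'z',d.round(3),'F',s['wrist_force'].round(1),'w',s['width'].round(3),s['grip_force'])
E
python3 st.py
```

```text
Traceback (most recent call last):
  File "st.py", line 3, in <module>
    print(s['time'],'q',s['q'].round(3),'p',s['tool_pos'].round(4),'tilt',np.degrees(np.arccos(-d[2])).round(2),'az',np.degrees(np.arctan2(d[1],d[0])).round(1),'x',m[:,0].round(3),'y',m[:,1].round(3),'z',d.round(3),'F',s['wrist_force'].round(1),'w',s['width'].round(3),s['grip_force'])
                                                                                                                                                                                                                                                         ^^^^^^^^^^^^^^^^
AttributeError: 'float' object has no attribute 'round'
```

```bash
sed -i "s/s\['width'\].round(3)/s['width']/" st.py; python3 st.py
```

```text
5.0 q [-0.215  0.193  0.909  0.058  2.034 -1.608] p [ 0.6007 -0.0873  0.6619] tilt 2.98 az 71.7 x [-0.988  0.151 -0.009] y [0.15  0.987 0.051] z [ 0.016  0.049 -0.999] F [ 0.4  0.4 -0.7] w 0.9928953715845275 0.0
```

{"name": "step_arm", "arguments": {
  "motion": [
    [8.5, -200, 0, -250, 0],
    [8.5, -200, 0, -250, 0],
    [8.5, -200, 0, -250, 0],
    [8.5, -200, 0, -250, 0]
  ]
}}

```text
time: 5.4
tool_pos: [0.6651, -0.0978, 0.7371]
tcp_rot: [0.227, 3.103, 0.083]
wrist_force: [1.5, -0.8, -1.6]
width: 0.998
grip_force: 0.0
```

```bash
python3 st.py
```

```text
5.4 q [-0.212  0.504  0.319  0.076  2.296 -1.586] p [ 0.6651 -0.0978  0.7371] tilt 3.47 az 57.0 x [-0.989  0.146 -0.025] y [0.145 0.988 0.055] z [ 0.033  0.051 -0.998] F [ 1.5 -0.8 -1.6] w 0.997744209687517 0.0
```

{"name": "step_arm", "arguments": {
  "motion": [
    [8.5, -200, 0, -250, 0]
  ]
}}

```text
time: 5.5
tool_pos: [0.6661, -0.099, 0.7478]
tcp_rot: [0.225, 3.065, 0.077]
wrist_force: [-0.3, -0.5, 0.3]
width: 0.997
grip_force: 0.0
```

```bash
python3 st.py
```

```text
5.5 q [-0.215  0.492  0.314  0.078  2.275 -1.587] p [ 0.6661 -0.099   0.7478] tilt 4.83 az 32.5 x [-0.987  0.147 -0.064] y [0.144 0.988 0.055] z [ 0.071  0.045 -0.996] F [-0.3 -0.5  0.3] w 0.9966612117616488 0.0
```

{"name": "step_arm", "arguments": {
  "motion": [
    [8.5, -200, 0, 0, 0]
  ]
}}

```text
time: 5.6
tool_pos: [0.6908, -0.102, 0.7382]
tcp_rot: [0.223, 3.033, 0.073]
wrist_force: [-0.6, -0.1, 0.8]
width: 0.995
grip_force: 0.0
```

```bash
python3 st.py
```

```text
5.6 q [-0.213  0.51   0.311  0.077  2.228 -1.587] p [ 0.6908 -0.102   0.7382] tilt 6.31 az 21.5 x [-0.984  0.148 -0.095] y [0.143 0.988 0.055] z [ 0.102  0.04  -0.994] F [-0.6 -0.1  0.8] w 0.9953169896935087 0.0
```

{"name": "step_arm", "arguments": {
  "motion": [
    [8.5, -200, 0, -150, 0]
  ]
}}

```text
time: 5.7
tool_pos: [0.7073, -0.1055, 0.7302]
tcp_rot: [0.223, 3.014, 0.073]
wrist_force: [0.8, -1.2, -0.7]
width: 0.993
grip_force: 0.0
```

{"name": "step_arm", "arguments": {
  "motion": [
    [8.5, -200, 0, -150, 0]
  ]
}}

```text
time: 5.8
tool_pos: [0.7153, -0.1078, 0.7341]
tcp_rot: [0.222, 2.983, 0.069]
wrist_force: [-0.3, 0.2, 0.9]
width: 0.997
grip_force: 0.0
```

{"name": "step_arm", "arguments": {
  "motion": [
    [8.5, -200, 0, -150, 0]
  ]
}}

```text
time: 5.9
tool_pos: [0.7236, -0.1101, 0.7372]
tcp_rot: [0.221, 2.953, 0.067]
wrist_force: [-0.1, -0.5, 0.7]
width: 0.994
grip_force: 0.0
```

{"name": "step_arm", "arguments": {
  "motion": [
    [8.5, -200, 0, -150, 0]
  ]
}}

```text
time: 6.0
tool_pos: [0.7317, -0.1126, 0.7405]
tcp_rot: [0.22, 2.923, 0.064]
wrist_force: [-0.3, -0.1, -0.3]
width: 0.995
grip_force: 0.0
```

{"name": "step_arm", "arguments": {
  "motion": [
    [8.5, -200, 0, -150, 0]
  ]
}}

```text
time: 6.1
tool_pos: [0.7391, -0.1148, 0.7448]
tcp_rot: [0.219, 2.893, 0.061]
wrist_force: [0.2, -0.7, 0.3]
width: 0.996
grip_force: 0.0
```

{"name": "step_arm", "arguments": {
  "motion": [
    [8.5, -200, 0, -150, 0]
  ]
}}

```text
time: 6.2
tool_pos: [0.7457, -0.117, 0.7501]
tcp_rot: [0.218, 2.863, 0.059]
wrist_force: [0.1, -0.5, -0.3]
width: 0.996
grip_force: 0.0
```

```bash
python3 st.py
```

```text
6.2 q [-0.225  0.508  0.311  0.09   2.06  -1.591] p [ 0.7457 -0.117   0.7501] tilt 15.63 az 4.2 x [-0.952  0.154 -0.263] y [0.143 0.988 0.06 ] z [ 0.269  0.02  -0.963] F [ 0.1 -0.5 -0.3] w 0.996243386773378 0.0
```

{"name": "step_arm", "arguments": {
  "motion": [
    [8.5, -200, 0, -100, 0]
  ]
}}

```text
time: 6.3
tool_pos: [0.757, -0.1195, 0.7524]
tcp_rot: [0.217, 2.831, 0.055]
wrist_force: [-0.5, -0.3, -0.2]
width: 0.994
grip_force: 0.0
```

{"name": "step_arm", "arguments": {
  "motion": [
    [8.5, -200, 0, -100, 0]
  ]
}}

```text
time: 6.4
tool_pos: [0.7688, -0.1222, 0.7541]
tcp_rot: [0.216, 2.801, 0.053]
wrist_force: [-0.2, 0.5, -0.1]
width: 0.995
grip_force: 0.0
```

{"name": "step_arm", "arguments": {
  "motion": [
    [8.5, -200, 0, -100, 0]
  ]
}}

```text
time: 6.5
tool_pos: [0.7791, -0.1246, 0.7576]
tcp_rot: [0.215, 2.769, 0.05]
wrist_force: [-0.2, 0.7, -1.2]
width: 0.998
grip_force: 0.0
```

{"name": "step_arm", "arguments": {
  "motion": [
    [8.5, -200, 0, -100, 0]
  ]
}}

```text
time: 6.6
tool_pos: [0.7882, -0.127, 0.7625]
tcp_rot: [0.214, 2.737, 0.047]
wrist_force: [0.2, -0.4, 0.6]
width: 0.995
grip_force: 0.0
```

{"name": "step_arm", "arguments": {
  "motion": [
    [8.5, -200, 0, -50, 0]
  ]
}}

```text
time: 6.7
tool_pos: [0.8031, -0.1297, 0.7636]
tcp_rot: [0.212, 2.704, 0.044]
wrist_force: [0.1, -0.2, -0.6]
width: 0.995
grip_force: 0.0
```

{"name": "step_arm", "arguments": {
  "motion": [
    [8.5, -200, 0, -50, 0]
  ]
}}

```text
time: 6.8
tool_pos: [0.8187, -0.1327, 0.7634]
tcp_rot: [0.211, 2.672, 0.041]
wrist_force: [0.5, -0.4, 0.5]
width: 0.989
grip_force: 0.0
```

```bash
python3 st.py
```

```text
6.8 q [-0.231  0.523  0.311  0.1    1.854 -1.594] p [ 0.8187 -0.1327  0.7634] tilt 26.46 az -0.8 x [-0.884  0.155 -0.441] y [0.142 0.988 0.064] z [ 0.446 -0.006 -0.895] F [ 0.5 -0.4  0.5] w 0.9894336596307322 0.0
```

{"name": "step_arm", "arguments": {
  "motion": [
    [8.5, 55.1, 80.8, -21.4, 0],
    [8.5, 55.1, 80.8, -21.4, 0],
    [8.5, 55.1, 80.8, -21.4, 0],
    [8.5, 55.1, 80.8, -21.4, 0],
    [8.5, 55.1, 80.8, -21.4, 0],
    [8.5, 55.1, 80.8, -21.4, 0],
    [8.5, 55.1, 80.8, -21.4, 0],
    [8.5, 55.1, 80.8, -21.4, 0],
    [8.5, 55.1, 80.8, -21.4, 0],
    [8.5, 55.1, 80.8, -21.4, 0],
    [8.5, 55.1, 80.8, -21.4, 0],
    [8.5, 55.1, 80.8, -21.4, 0],
    [8.5, 55.1, 80.8, -21.4, 0],
    [8.5, 55.1, 80.8, -21.4, 0],
    [8.5, 55.1, 80.8, -21.4, 0],
    [8.5, 55.1, 80.8, -21.4, 0],
    [8.5, 55.1, 80.8, -21.4, 0],
    [8.5, 55.1, 80.8, -21.4, 0],
    [8.5, 55.1, 80.8, -21.4, 0],
    [8.5, 55.1, 80.8, -21.4, 0]
  ]
}}

```text
time: 8.8
tool_pos: [0.3489, 0.7044, 0.7248]
tcp_rot: [0.199, 2.661, 0.075]
wrist_force: [0.6, 0.7, 1.3]
width: 0.996
grip_force: 0.0
```

```bash
python3 st.py
```

```text
8.8 q [ 1.27   0.581  0.311 -0.5    2.025 -0.425] p [0.3489 0.7044 0.7248] tilt 27.21 az 2.4 x [-0.88   0.153 -0.449] y [0.128 0.988 0.087] z [ 0.457  0.019 -0.889] F [0.6 0.7 1.3] w 0.9955274027275723 0.0
```

{"name": "step_arm", "arguments": {
  "motion": [
    [8.5, -108, 250, -123, 0]
  ]
}}

```text
time: 8.9
tool_pos: [0.3524, 0.7175, 0.7247]
tcp_rot: [0.185, 2.646, 0.11]
wrist_force: [0.5, 0.4, 0.4]
width: 0.994
grip_force: 0.0
```

{"name": "step_arm", "arguments": {
  "motion": [
    [8.5, -108, 250, -123, 0]
  ]
}}

```text
time: 9.0
tool_pos: [0.3589, 0.7269, 0.7284]
tcp_rot: [0.181, 2.625, 0.148]
wrist_force: [0.2, 0.0, -0.6]
width: 0.997
grip_force: 0.0
```

{"name": "step_arm", "arguments": {
  "motion": [
    [8.5, -108, 250, -123, 0]
  ]
}}

```text
time: 9.1
tool_pos: [0.3628, 0.7368, 0.7321]
tcp_rot: [0.173, 2.606, 0.184]
wrist_force: [0.4, 0.3, 0.6]
width: 0.998
grip_force: 0.0
```

{"name": "step_arm", "arguments": {
  "motion": [
    [8.5, -108, 250, -123, 0]
  ]
}}

```text
time: 9.2
tool_pos: [0.3652, 0.7467, 0.7365]
tcp_rot: [0.164, 2.587, 0.22]
wrist_force: [0.1, -0.1, -0.4]
width: 0.995
grip_force: 0.0
```

{"name": "step_arm", "arguments": {
  "motion": [
    [8.5, -108, 250, -123, 0]
  ]
}}

```text
time: 9.3
tool_pos: [0.3666, 0.7562, 0.7419]
tcp_rot: [0.155, 2.568, 0.256]
wrist_force: [0.9, -0.6, 1.2]
width: 0.996
grip_force: 0.0
```

{"name": "step_arm", "arguments": {
  "motion": [
    [8.5, -108, 250, -123, 0]
  ]
}}

```text
time: 9.4
tool_pos: [0.367, 0.7651, 0.7483]
tcp_rot: [0.145, 2.547, 0.292]
wrist_force: [-0.1, 0.0, 0.8]
width: 0.996
grip_force: 0.0
```

```bash
cat >> st.py <<'E'
a=s['q'][0]
import sys
if len(sys.argv)>1:
    v=np.array(eval(sys.argv[1]),float); u=np.array([np.cos(a),np.sin(a),0]);t=np.array([-np.sin(a),np.cos(a),0])
    print('push',(m.T@(v[0]*u+v[1]*t+v[2]*np.array([0,0,1]))*250).round())
E
python3 st.py "(.8,0,.6)"
```

```text
9.4 q [ 1.292  0.584  0.311 -0.52   1.834 -0.41 ] p [0.367  0.7651 0.7483] tilt 35.29 az 17.8 x [-0.834  0.165 -0.526] y [0.042 0.97  0.238] z [ 0.55   0.177 -0.816] F [-0.1  0.   0.8] w 0.9955706366809435 0.0
push [-93. 225. -58.]
```

{"name": "step_arm", "arguments": {
  "motion": [
    [8.5, -93, 225, -50, 0]
  ]
}}

```text
time: 9.5
tool_pos: [0.3721, 0.7782, 0.7507]
tcp_rot: [0.136, 2.526, 0.33]
wrist_force: [0.6, -0.7, 0.2]
width: 0.998
grip_force: 0.0
```

{"name": "step_arm", "arguments": {
  "motion": [
    [8.5, -93, 225, -50, 0]
  ]
}}

```text
time: 9.6
tool_pos: [0.3774, 0.7918, 0.7518]
tcp_rot: [0.126, 2.506, 0.364]
wrist_force: [0.7, 1.5, -0.4]
width: 0.993
grip_force: 0.0
```

{"name": "step_arm", "arguments": {
  "motion": [
    [8.5, -93, 225, -50, 0]
  ]
}}

```text
time: 9.7
tool_pos: [0.3813, 0.8044, 0.7546]
tcp_rot: [0.116, 2.485, 0.399]
wrist_force: [0.5, -0.6, 0.0]
width: 0.992
grip_force: 0.0
```

{"name": "step_arm", "arguments": {
  "motion": [
    [8.5, -93, 225, -50, 0]
  ]
}}

```text
time: 9.8
tool_pos: [0.384, 0.816, 0.7589]
tcp_rot: [0.106, 2.463, 0.435]
wrist_force: [-0.1, -0.0, -0.4]
width: 0.998
grip_force: 0.0
```

{"name": "step_arm", "arguments": {
  "motion": [
    [8.5, -93, 225, -40, 0]
  ]
}}

```text
time: 9.9
tool_pos: [0.3867, 0.8276, 0.7638]
tcp_rot: [0.096, 2.44, 0.47]
wrist_force: [1.2, 0.8, -0.6]
width: 0.995
grip_force: 0.0
```

{"name": "step_arm", "arguments": {
  "motion": [
    [8.5, -93, 225, -40, 0]
  ]
}}

```text
time: 10.0
tool_pos: [0.3886, 0.8386, 0.7694]
tcp_rot: [0.086, 2.417, 0.506]
wrist_force: [1.2, 0.2, 1.0]
width: 0.996
grip_force: 0.0
```

{"name": "step_arm", "arguments": {
  "motion": [
    [8.5, -93, 225, -30, 0]
  ]
}}

```text
time: 10.1
tool_pos: [0.3904, 0.8496, 0.7753]
tcp_rot: [0.076, 2.394, 0.541]
wrist_force: [1.1, 0.3, -0.8]
width: 0.995
grip_force: 0.0
```

{"name": "step_arm", "arguments": {
  "motion": [
    [8.5, -93, 225, -20, 0]
  ]
}}

```text
time: 10.2
tool_pos: [0.3926, 0.8607, 0.7811]
tcp_rot: [0.066, 2.37, 0.577]
wrist_force: [0.4, 0.0, -0.3]
width: 0.996
grip_force: 0.0
```

{"name": "step_arm", "arguments": {
  "motion": [
    [8.5, -93, 225, -10, 0]
  ]
}}

```text
time: 10.3
tool_pos: [0.395, 0.872, 0.7868]
tcp_rot: [0.056, 2.346, 0.611]
wrist_force: [0.2, -0.6, 0.3]
width: 0.993
grip_force: 0.0
```

{"name": "step_arm", "arguments": {
  "motion": [
    [8.5, -93, 225, 0, 0]
  ]
}}

```text
time: 10.4
tool_pos: [0.3976, 0.8833, 0.7924]
tcp_rot: [0.046, 2.321, 0.646]
wrist_force: [-0.7, -0.2, -0.4]
width: 0.997
grip_force: 0.0
```

```bash
python3 st.py "(.75,0,.66)"
```

```text
10.4 q [ 1.308  0.617  0.311 -0.546  1.468 -0.383] p [0.3976 0.8833 0.7924] tilt 51.78 az 33.8 x [-0.743  0.211 -0.635] y [-0.147  0.874  0.463] z [ 0.653  0.437 -0.619] F [-0.7 -0.2 -0.4] w 0.9969264832155024 0.0
push [-103.  228.    9.]
```

{"name": "step_arm", "arguments": {
  "motion": [
    [8.5, -103, 228, 15, 0]
  ]
}}

```text
time: 10.5
tool_pos: [0.4019, 0.8943, 0.7979]
tcp_rot: [0.036, 2.296, 0.68]
wrist_force: [0.5, 0.1, 0.2]
width: 0.996
grip_force: 0.0
```

{"name": "step_arm", "arguments": {
  "motion": [
    [8.5, -103, 228, 15, 0]
  ]
}}

```text
time: 10.6
tool_pos: [0.4056, 0.9043, 0.8044]
tcp_rot: [0.026, 2.271, 0.713]
wrist_force: [0.3, -1.1, -0.2]
width: 0.995
grip_force: 0.0
```

{"name": "step_arm", "arguments": {
  "motion": [
    [8.5, -103, 228, 20, 0]
  ]
}}

```text
time: 10.7
tool_pos: [0.4083, 0.9139, 0.8116]
tcp_rot: [0.016, 2.245, 0.747]
wrist_force: [-0.5, -0.1, -0.2]
width: 0.993
grip_force: 0.0
```

{"name": "step_arm", "arguments": {
  "motion": [
    [8.5, -103, 228, 25, 0]
  ]
}}

```text
time: 10.8
tool_pos: [0.4105, 0.923, 0.8194]
tcp_rot: [0.007, 2.219, 0.779]
wrist_force: [0.3, 0.5, 0.2]
width: 0.995
grip_force: 0.0
```

{"name": "step_arm", "arguments": {
  "motion": [
    [8.5, -103, 228, 30, 0]
  ]
}}

```text
time: 10.9
tool_pos: [0.4121, 0.9316, 0.8275]
tcp_rot: [-0.003, 2.192, 0.812]
wrist_force: [-0.1, 0.4, 0.0]
width: 0.995
grip_force: 0.0
```

{"name": "step_arm", "arguments": {
  "motion": [
    [8.5, -103, 228, 40, 0]
  ]
}}

```text
time: 11.0
tool_pos: [0.4137, 0.9402, 0.8357]
tcp_rot: [-0.013, 2.166, 0.844]
wrist_force: [-0.2, 0.3, -0.2]
width: 0.997
grip_force: 0.0
```

{"name": "step_arm", "arguments": {
  "motion": [
    [8.5, -103, 225, 45, 0]
  ]
}}

```text
time: 11.1
tool_pos: [0.4151, 0.9483, 0.8442]
tcp_rot: [-0.022, 2.139, 0.875]
wrist_force: [0.1, 0.8, -0.4]
width: 0.997
grip_force: 0.0
```

{"name": "step_arm", "arguments": {
  "motion": [
    [8.5, -103, 225, 50, 0]
  ]
}}

```text
time: 11.2
tool_pos: [0.4159, 0.9559, 0.853]
tcp_rot: [-0.032, 2.111, 0.906]
wrist_force: [-0.2, -0.2, -0.3]
width: 0.992
grip_force: 0.0
```

{"name": "step_arm", "arguments": {
  "motion": [
    [8.5, -103, 225, 55, 0]
  ]
}}

```text
time: 11.3
tool_pos: [0.4161, 0.963, 0.8623]
tcp_rot: [-0.041, 2.084, 0.937]
wrist_force: [-0.4, -0.6, -0.1]
width: 0.996
grip_force: 0.0
```

{"name": "step_arm", "arguments": {
  "motion": [
    [8.5, -103, 225, 60, 0]
  ]
}}

```text
time: 11.4
tool_pos: [0.4158, 0.9695, 0.8719]
tcp_rot: [-0.05, 2.057, 0.966]
wrist_force: [0.0, 1.0, 0.0]
width: 0.998
grip_force: 0.0
```

{"name": "step_arm", "arguments": {
  "motion": [
    [8.5, -103, 225, 65, 0]
  ]
}}

```text
time: 11.5
tool_pos: [0.415, 0.9756, 0.8819]
tcp_rot: [-0.059, 2.029, 0.996]
wrist_force: [0.5, 0.2, 0.2]
width: 1.0
grip_force: 0.0
```

{"name": "step_arm", "arguments": {
  "motion": [
    [8.5, -103, 225, 70, 0]
  ]
}}

```text
time: 11.6
tool_pos: [0.4136, 0.9811, 0.892]
tcp_rot: [-0.068, 2.001, 1.024]
wrist_force: [0.0, 0.5, 0.6]
width: 0.996
grip_force: 0.0
```

{"name": "step_arm", "arguments": {
  "motion": [
    [8.5, -103, 225, 75, 0]
  ]
}}

```text
time: 11.7
tool_pos: [0.4117, 0.9862, 0.9025]
tcp_rot: [-0.077, 1.974, 1.052]
wrist_force: [0.8, -0.0, 0.3]
width: 0.994
grip_force: 0.0
```

{"name": "step_arm", "arguments": {
  "motion": [
    [8.5, -103, 225, 80, 0]
  ]
}}

```text
time: 11.8
tool_pos: [0.4093, 0.9908, 0.9133]
tcp_rot: [-0.086, 1.946, 1.079]
wrist_force: [0.2, 0.2, -0.9]
width: 0.993
grip_force: 0.0
```

```bash
python3 st.py "(.65,0,.76)"
```

```text
11.8 q [ 1.302  0.635  0.311 -0.575  0.971 -0.366] p [0.4093 0.9908 0.9133] tilt 76.59 az 47.1 x [-0.608  0.33  -0.723] y [-0.438  0.62   0.651] z [ 0.662  0.712 -0.232] F [ 0.2  0.2 -0.9] w 0.9934448013032356 0.0
push [-112.  202.   96.]
```

{"name": "step_arm", "arguments": {
  "motion": [
    [8.5, -112, 202, 95, 0]
  ]
}}

```text
time: 11.9
tool_pos: [0.4101, 0.9944, 0.924]
tcp_rot: [-0.095, 1.918, 1.107]
wrist_force: [0.4, 0.5, -0.5]
width: 0.993
grip_force: 0.0
```

{"name": "step_arm", "arguments": {
  "motion": [
    [8.5, -112, 202, 100, 0]
  ]
}}

```text
time: 12.0
tool_pos: [0.4116, 0.9972, 0.9346]
tcp_rot: [-0.103, 1.89, 1.132]
wrist_force: [-0.0, 0.1, 0.7]
width: 0.997
grip_force: 0.0
```

{"name": "step_arm", "arguments": {
  "motion": [
    [8.5, -112, 202, 105, 0]
  ]
}}

```text
time: 12.1
tool_pos: [0.4121, 0.9996, 0.9455]
tcp_rot: [-0.111, 1.863, 1.157]
wrist_force: [0.6, -0.2, -0.0]
width: 0.995
grip_force: 0.0
```

{"name": "step_arm", "arguments": {
  "motion": [
    [8.5, -112, 202, 110, 0]
  ]
}}

```text
time: 12.2
tool_pos: [0.4119, 1.0016, 0.9565]
tcp_rot: [-0.118, 1.835, 1.181]
wrist_force: [-0.2, 0.4, -0.7]
width: 0.993
grip_force: 0.0
```

{"name": "step_arm", "arguments": {
  "motion": [
    [8.5, -112, 202, 115, 0]
  ]
}}

```text
time: 12.3
tool_pos: [0.411, 1.0032, 0.9676]
tcp_rot: [-0.126, 1.808, 1.205]
wrist_force: [-0.7, 0.8, -0.4]
width: 0.997
grip_force: 0.0
```

{"name": "step_arm", "arguments": {
  "motion": [
    [8.5, -112, 202, 120, 0]
  ]
}}

```text
time: 12.4
tool_pos: [0.4096, 1.0044, 0.9788]
tcp_rot: [-0.133, 1.78, 1.228]
wrist_force: [-0.1, -0.6, 0.4]
width: 0.994
grip_force: 0.0
```

{"name": "step_arm", "arguments": {
  "motion": [
    [8.5, -112, 202, 125, 0]
  ]
}}

```text
time: 12.5
tool_pos: [0.4076, 1.0051, 0.9903]
tcp_rot: [-0.14, 1.753, 1.25]
wrist_force: [-0.7, -0.1, 0.3]
width: 0.994
grip_force: 0.0
```

```bash
python3 st.py "(.6,0,.8)"
```

```text
12.5 q [ 1.28   0.625  0.311 -0.567  0.753 -0.379] p [0.4076 1.0051 0.9903] tilt 88.16 az 51.8 x [-0.547  0.4   -0.735] y [-0.565  0.472  0.677] z [ 0.618  0.786 -0.032] F [-0.7 -0.1  0.3] w 0.9937722744914017 0.0
push [-113.  179.  133.]
```

```bash
cat > kin.py <<'E'
from h import *
from scipy.optimize import least_squares
L1,L2,LT,H=.539,.559,.328,.214
lo=np.array([-2.63,-.94,.31,-1.31,0,-2.55]);hi=np.array([2.63,2.18,2.57,4.45,2.66,2.55])
def E(s,*a): return R.from_euler(s,a)
def fk(q,P=(L1,L2,LT,H),c=0):
    a,b,g=P[0],P[1],P[2]
    B=E('Z',q[0])
    F=B*E('Y',q[1]+q[2]); T=F*E('ZYZ',q[3],q[4],q[5]+c) if 0 else F*E('Z',q[3])*E('Y',q[4])*E('Z',q[5]+c)
    p=B.apply([a*np.sin(q[1]),0,P[3]+a*np.cos(q[1])])+F.apply([0,0,b])+T.apply([0,0,g])
    return p,T
def ik(p,T,q0):
    f=lambda q:np.r_[(fk(q,c=C)[0]-p)*5,(fk(q,c=C)[1].inv()*T).as_rotvec()]
    r=least_squares(f,np.clip(q0,lo+1e-3,hi-1e-3),bounds=(lo,hi));return r.x,np.abs(r.fun).max()
C=0
E
python3 - <<'E'
import kin; from kin import *
s=bot.read_state();q=s['q'];T=R.from_rotvec(s['tcp_rot'])
p,Tm=fk(q);print(p,s['tool_pos'],(Tm.inv()*T).as_rotvec())
p,Tm=fk([.2131*0-.213,.51,.311,.077,2.228,-1.587]);print(p,"exp .6908 -.102 .7382",(Tm.inv()*R.from_rotvec([.223,3.033,.073])).as_rotvec())
E
```

```text
[[0.42192514 0.99129795 0.97184544]] [0.40761281 1.00511216 0.99026149] [[-2.46629547e-16 -6.16573867e-16  1.57079633e+00]]
[[ 0.69037965 -0.12887845  0.73933017]] exp .6908 -.102 .7382 [[ 4.78045004e-04 -8.92177424e-04  1.57065177e+00]]
```

```bash
cat > fit.py <<'E'
from kin import *
D=[([1.17911,.264704,1.60523,0,1.2737,-.0369],[.23423,.63236,.23007]),([1.168,.349,.312,.002,2.458,-.046],[.1849,.49906,.83156]),([1.182,.599,.312,.002,2.176,-.032],[.26275,.70918,.67334]),([-.215,.193,.909,.058,2.034,-1.608],[.6007,-.0873,.6619]),([-.231,.523,.311,.1,1.854,-1.594],[.8187,-.1327,.7634]),([1.27,.581,.311,-.5,2.025,-.425],[.3489,.7044,.7248]),([1.308,.617,.311,-.546,1.468,-.383],[.3976,.8833,.7924]),([1.302,.635,.311,-.575,.971,-.366],[.4093,.9908,.9133]),([1.28,.625,.311,-.567,.753,-.379],[.4076,1.0051,.9903])]
def f(P):
    out=[]
    for q,p in D:
        B=E('Z',q[0]);S=B*E('Y',q[1]);F=B*E('Y',q[1]+q[2]);T=F*E('Z',q[3])*E('Y',q[4])
        out+=list((B.apply([P[4],P[5],P[3]])+S.apply([0,0,P[0]])+F.apply([P[6],0,P[1]])+T.apply([P[7],P[8],P[2]])-p).ravel())
    return np.array(out)
def g(P): return np.r_[f(P),1e-3*(P-np.array([.539,.559,.328,.214,0,0,0,0,0]))]
r=least_squares(g,[.539,.559,.328,.214,0,0,0,0,0]);print(r.x.round(4),np.abs(f(r.x)).max())
E
python3 fit.py
```

```text
[ 5.129e-01  5.663e-01  3.476e-01  2.508e-01 -3.000e-04  2.500e-02
  1.300e-03  1.000e-04  1.000e-04] 0.00037137413151483445
```

```bash
cat > kin.py <<'E'
from h import *
from scipy.optimize import least_squares
L1,L2,LT,H,OY=.5129,.5663,.3476,.2508,.025
lo=np.array([-2.63,-.94,.31,-1.31,0,-2.55]);hi=np.array([2.63,2.18,2.57,4.45,2.66,2.55]);C=np.pi/2
def E(s,a): return R.from_euler(s,a)
def fk(q):
    B=E('Z',q[0]);S=B*E('Y',q[1]);F=S*E('Y',q[2]);T=F*E('Z',q[3])*E('Y',q[4])*E('Z',q[5]+C)
    return (B.apply([0,OY,H])+S.apply([0,0,L1])+F.apply([0,0,L2])+T.apply([0,0,LT])).ravel(),T
def ik(p,T,q0):
    f=lambda q:np.r_[(fk(q)[0]-p)*5,(fk(q)[1].inv()*T).as_rotvec().ravel()]
    r=least_squares(f,np.clip(q0,lo+1e-3,hi-1e-3),bounds=(lo,hi));return r.x,np.abs(r.fun).max()
E
cat > plan.py <<'E'
from kin import *
s=bot.read_state();T0=R.from_rotvec(s['tcp_rot']);d=T0.as_matrix()[:,2];q=s['q'];p0=s['tool_pos']
hd=np.array([.990,-.138,0]);bowl=np.array([.600,-.158,.154])
G=bowl-.105*hd
def seg(pa,ta,pb,tb,q,n=15,name=''):
    worst=0
    for k in range(1,n+1):
        f=k/n;q,e=ik(pa+(pb-pa)*f,T0*E('Z',np.radians(ta+(tb-ta)*f)),q);worst=max(worst,e)
    print(name,'p',pb.round(3),'tw',tb,'q',q.round(2),'err',round(worst,4));return q
for t in (47.4,-132.6):
    print('twist',t)
    tcp=G+.019*d; pre=tcp-.14*d; hi_=pre+[0,0,.25]
    qq=seg(p0,0,p0,t,q,name='tw');qq=seg(p0,t,hi_,t,qq,25,'hi');qq=seg(hi_,t,pre,t,qq,name='pre');qq=seg(pre,t,tcp,t,qq,name='grasp')
    up=tcp+[0,0,.17];qq=seg(tcp,t,up,t,qq,name='lift')
    for tr in ([.61,.21],):
        Gt=np.r_[np.array(tr)-.105*np.dot(hd,d)*d[:2],.21+.1]
        a=Gt+.019*d;qa=seg(up,t,a,t,qq,20,'tray');b=a-[0,0,.1];qa=seg(a,t,b,t,qa,name='low');seg(b,t,b,t+100,qa,name='pour')
E
python3 plan.py
```

```text
twist 47.4
tw p [0.408 1.005 0.99 ] tw 47.4 q [ 1.28  0.62  0.32 -0.57  0.75  0.45] err 0.0
hi p [ 0.421 -0.239  0.408] tw 47.4 q [-1.23  0.19  2.02  1.18  2.   -2.3 ] err 0.0
pre p [ 0.421 -0.239  0.158] tw 47.4 q [-1.22  0.56  2.04  1.02  1.77 -2.55] err 0.1372
grasp p [ 0.508 -0.129  0.153] tw 47.4 q [-0.98  0.5   2.15  1.22  1.63 -2.55] err 0.1371
lift p [ 0.508 -0.129  0.323] tw 47.4 q [-0.99  0.22  2.18  1.31  1.76 -2.43] err 0.1172
tray p [0.589 0.183 0.309] tw 47.4 q [-0.3   0.06  2.41  1.84  1.32 -2.49] err 0.0
low p [0.589 0.183 0.209] tw 47.4 q [-0.31  0.23  2.39  1.8   1.31 -2.55] err 0.085
pour p [0.589 0.183 0.209] tw 147.4 q [-0.3   0.31  2.42  1.9   1.4  -1.  ] err 0.0357
twist -132.6
tw p [0.408 1.005 0.99 ] tw -132.6 q [ 1.29  0.58  0.43 -0.69  0.68 -2.55] err 0.0418
hi p [ 0.421 -0.239  0.408] tw -132.6 q [-0.37 -0.8   2.57 -0.76  0.   -2.55] err 1.2458
pre p [ 0.421 -0.239  0.158] tw -132.6 q [-0.4  -0.31  2.57 -1.15  0.   -2.55] err 1.2405
grasp p [ 0.508 -0.129  0.153] tw -132.6 q [-0.17 -0.34  2.57 -1.01  0.   -2.55] err 1.025
lift p [ 0.508 -0.129  0.323] tw -132.6 q [-0.15 -0.64  2.57 -0.82  0.   -2.55] err 1.0001
tray p [0.589 0.183 0.309] tw -132.6 q [ 0.32 -0.45  2.45 -0.73  0.   -2.55] err 0.9749
low p [0.589 0.183 0.209] tw -132.6 q [ 0.32 -0.32  2.46 -0.78  0.   -2.55] err 0.5772
pour p [0.589 0.183 0.209] tw -32.599999999999994 q [ 0.32 -0.32  2.46  0.19  0.   -1.78] err 0.7741
```

```bash
sed -n '1,15p' plan.py > plan2.py; cat >> plan2.py <<'E'
tcp=G+.019*d; pre=tcp-.14*d; hi_=pre+[0,0,.25];w=np.array([.72,.35,.7])
A=T0.as_matrix().T
print('shift to w',(A@(w-p0)*100).round(1))
qq=seg(p0,0,w,120,q,20,'w');qq=seg(w,120,hi_,227.4,qq,20,'hi');qq=seg(hi_,227.4,pre,227.4,qq,name='pre');qq=seg(pre,227.4,tcp,227.4,qq,name='grasp')
up=tcp+[0,0,.17];qq=seg(tcp,227.4,up,227.4,qq,name='lift');t=227.4
for z in (.19,):
    Gt=np.r_[np.array([.61,.21])-.105*np.dot(hd,d)*d[:2],z+.12]
    a=Gt+.019*d;qa=seg(up,t,a,t,qq,20,'tray');b=a-[0,0,.12];qa=seg(a,t,b,t,qa,name='low');qa=seg(b,t,b,t+100,qa,name='pour')
E
python3 plan2.py
```

```text
File "plan2.py", line 16
    tcp=G+.019*d; pre=tcp-.14*d; hi_=pre+[0,0,.25];w=np.array([.72,.35,.7])
IndentationError: expected an indented block after 'for' statement on line 15
```

```bash
sed -i '/^for t in (47/,/twist.,t)/d' plan2.py; python3 plan2.py
```

```text
File "plan2.py", line 14
    tcp=G+.019*d; pre=tcp-.14*d; hi_=pre+[0,0,.25];w=np.array([.72,.35,.7])
IndentationError: expected an indented block after 'for' statement on line 13
```

```bash
sed -i '13d' plan2.py; head -14 plan2.py | tail -5; python3 plan2.py
```

```text
tcp=G+.019*d; pre=tcp-.14*d; hi_=pre+[0,0,.25]
    qq=seg(p0,0,p0,t,q,name='tw');qq=seg(p0,t,hi_,t,qq,25,'hi');qq=seg(hi_,t,pre,t,qq,name='pre');qq=seg(pre,t,tcp,t,qq,name='grasp')
    up=tcp+[0,0,.17];qq=seg(tcp,t,up,t,qq,name='lift')
tcp=G+.019*d; pre=tcp-.14*d; hi_=pre+[0,0,.25];w=np.array([.72,.35,.7])
A=T0.as_matrix().T
shift to w [-22.  -68.2 -31.2]
w p [0.72 0.35 0.7 ] tw 120 q [ 0.1  -0.1   1.76  1.61  0.8  -0.39] err 0.0
hi p [ 0.421 -0.239  0.408] tw 227.4 q [-1.23  0.19  2.02  1.18  2.    0.84] err 0.0
pre p [ 0.421 -0.239  0.158] tw 227.4 q [-1.23  0.61  2.06  1.04  1.79  0.41] err 0.0
grasp p [ 0.508 -0.129  0.153] tw 227.4 q [-0.99  0.56  2.17  1.26  1.67  0.39] err 0.0
lift p [ 0.508 -0.129  0.323] tw 227.4 q [-0.99  0.22  2.18  1.31  1.76  0.71] err 0.0
tray p [0.589 0.183 0.309] tw 227.4 q [-0.3   0.06  2.41  1.84  1.32  0.65] err 0.0
low p [0.589 0.183 0.189] tw 227.4 q [-0.3   0.36  2.41  1.9   1.41  0.34] err 0.0
pour p [0.589 0.183 0.189] tw 327.4 q [-0.3   0.36  2.41  1.9   1.41  2.09] err 0.0
```

{"name": "step_arm", "arguments": {
  "motion": [
    [8.5, -1.3, -4.2, -1.9, 8],
    [8.5, -2.6, -8.4, -3.8, 16],
    [8.5, -4, -12.6, -5.7, 24],
    [8.5, -5.4, -17, -7.7, 32],
    [8.5, -6.8, -21.3, -9.7, 40],
    [8.5, -8.2, -25.6, -11.7, 48],
    [8.5, -9.6, -29.8, -13.6, 56],
    [8.5, -11, -34, -15.6, 64],
    [8.5, -12.4, -38.4, -17.6, 72],
    [8.5, -13.8, -42.6, -19.5, 80],
    [8.5, -15.2, -47, -21.5, 88],
    [8.5, -16.6, -51.2, -23.4, 96],
    [8.5, -18, -55.4, -25.4, 104],
    [8.5, -19.4, -59.7, -27.3, 112],
    [8.5, -20.7, -64, -29.3, 120],
    [8.5, -22, -68.2, -31.2, 120],
    [8.5, -22, -68.2, -31.2, 120],
    [8.5, -22, -68.2, -31.2, 120]
  ]
}}

```text
time: 14.3
tool_pos: [0.7207, 0.3465, 0.7001]
tcp_rot: [-1.653, -1.136, -1.853]
wrist_force: [0.6, 0.7, -0.3]
width: 0.995
grip_force: 0.0
```

```bash
python3 st.py; python3 -c "
from h import *
s=bot.read_state();m=R.from_rotvec(s['tcp_rot']).as_matrix()
print(m.T@(np.array([.421,-.239,.40])-s['tool_pos'])*100)"
```

```text
14.3 q [ 0.097 -0.107  1.761  1.604  0.803 -0.387] p [0.7207 0.3465 0.7001] tilt 88.02 az 51.6 x [-0.214  0.212  0.954] y [ 0.754 -0.585  0.299] z [ 0.621  0.783 -0.035] F [ 0.6  0.7 -0.3] w 0.9954109205444172 0.0
[-34.60931724   2.67038218 -63.42001117]
```

{"name": "step_arm", "arguments": {
  "motion": [
    [8.5, -2.3, 0.2, -4.2, 8],
    [8.5, -4.6, 0.4, -8.4, 16],
    [8.5, -7, 0.6, -12.7, 24],
    [8.5, -9.3, 0.8, -17, 32],
    [8.5, -11.6, 1, -21, 40],
    [8.5, -13.9, 1.2, -25.3, 48],
    [8.5, -16.2, 1.4, -29.5, 56],
    [8.5, -18.5, 1.6, -33.8, 64],
    [8.5, -20.8, 1.8, -38, 72],
    [8.5, -23, 2, -42.3, 80],
    [8.5, -25.4, 2.2, -46.5, 88],
    [8.5, -27.7, 2.4, -50.7, 96],
    [8.5, -30, 2.6, -55, 104],
    [8.5, -32.3, 2.7, -59.2, 107.4],
    [8.5, -34.6, 2.7, -63.4, 107.4],
    [8.5, -34.6, 2.7, -63.4, 107.4],
    [8.5, -34.6, 2.7, -63.4, 107.4]
  ]
}}

```text
time: 16.0
tool_pos: [0.422, -0.2388, 0.3999]
tcp_rot: [-1.541, 0.536, -0.517]
wrist_force: [-0.1, 0.6, -0.2]
width: 0.996
grip_force: 0.0
```

```bash
python3 st.py; python3 - <<'E'
from h import *
p,d,K,M,c=cam("wrist");save(p,"pics/w1.png");np.savez("w1.npz",p=p,d=d,K=K,M=M)
q=np.array([.495,-.1435,.154,1])
for P in ([.495,-.1435,.162],[.46,-.139,.162],[.6,-.158,.147]):
    x=np.linalg.inv(M)@np.r_[P,1];print(P,K[0,0]*x[0]/-x[2]+K[0,2],K[1,2]+K[1,1]*x[1]/x[2])
E
```

```text
16.0 q [-1.232  0.195  2.021  1.179  1.987  0.832] p [ 0.422  -0.2388  0.3999] tilt 87.91 az 51.6 x [ 0.784 -0.621  0.   ] y [-0.023 -0.029 -0.999] z [ 0.62   0.783 -0.036] F [-0.1  0.6 -0.2] w 0.9958579738246941 0.0
[0.495, -0.1435, 0.162] 563.4074301652302 194.50172454334546
[0.46, -0.139, 0.162] 572.5685552343919 231.5945744005911
[0.6, -0.158, 0.147] 554.002346100514 95.94657031101788
```

View pics/w1.png

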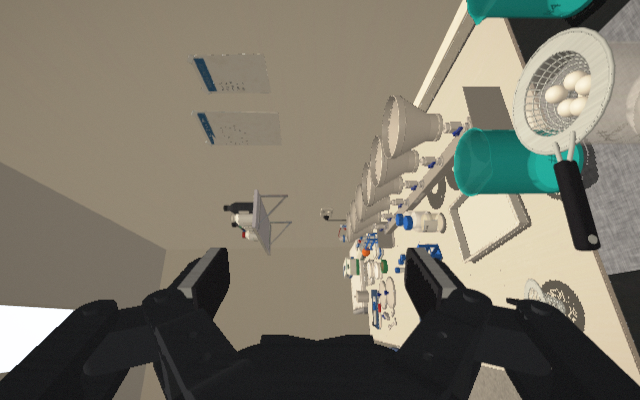

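The wrist view, turned sideways with image right pointing down, shows the rim centre at about (565,90). The balls are inside it, and the black grip runs from (562,165) to (588,245). I'll measure it with depth.

```bash
python3 - <<'E'
from h import *
z=np.load("w1.npz");p,d,K,M=[z[k] for k in "pdKM"];C=cloud(d,K,M)
m=np.zeros(d.shape,bool);m[155:252,550:602]=1
m&=(p.max(-1)<70)&(d>0)&(C[...,2]>.12)&(C[...,2]<.19)
A=C[m];print(len(A),np.percentile(A,[2,50,98],axis=0).round(4))
u,s,v=np.linalg.svd(A-A.mean(0));print("mean",A.mean(0),"dir",v[0]);t=(A-A.mean(0))@v[0];print(np.percentile(t,[1,99]))
top=A[A[:,2]>np.percentile(A[:,2],60)];print("top z",np.median(top[:,2]))
r=np.zeros(d.shape,bool);r[25:155,510:612]=1;r&=(d>0)&(C[...,2]>.138)&(C[...,2]<.152)
B=C[r];B=B[(B[:,0]>.53)];c,rad=cv2.minEnclosingCircle(B[:,:2].astype(np.float32));print("rim",c,rad,np.median(B[:,2]),np.percentile(B,[1,99],axis=0))
E
```

```text
2132 [[ 0.4438 -0.1556  0.1492]
 [ 0.4826 -0.1494  0.161 ]
 [ 0.5231 -0.1394  0.1642]]
mean [ 0.48307223 -0.14889621  0.15922035] dir [-0.99369857  0.11189617  0.00651199]
[-0.0415526   0.04012722]
top z 0.1630914177400994
rim (0.5966743230819702, -0.15575529634952545) 0.06572853028774261 0.14835826300689947 [[ 0.54123712 -0.21765834  0.13853073]
 [ 0.6580335  -0.10075872  0.15091016]]
```

{"name": "step_arm", "arguments": {
  "motion": [
    [8.5, 0, 5, 0.1, 0],
    [8.5, 0, 10, 0.2, 0],
    [8.5, -0.1, 15, 0.3, 0],
    [8.5, -0.2, 20, 0.4, 0],
    [8.5, -0.2, 24.1, 0.5, 0],
    [8.5, -0.2, 24.1, 0.5, 0],
    [8.5, -0.2, 24.1, 3.5, 0],
    [8.5, -0.2, 24.1, 6.5, 0],
    [8.5, -0.2, 24.1, 9.5, 0],
    [8.5, -0.2, 24.1, 12.5, 0],
    [8.5, -0.2, 24.1, 14.5, 0],
    [8.5, -0.2, 24.1, 14.5, 0]
  ]
}}

```text
time: 17.25
tool_pos: [0.5057, -0.1263, 0.1574]
tcp_rot: [-1.543, 0.528, -0.515]
wrist_force: [-0.3, -0.4, 0.5]
width: 0.995
grip_force: 0.0
```

```bash
python3 st.py; python3 - <<'E'
from h import *
p,d,K,M,c=cam("scene");a=p[150:270,260:420];cv2.imwrite("pics/s2.png",cv2.resize(a[...,::-1],None,fx=5,fy=5,interpolation=2))
E
```

```text
17.25 q [-0.991  0.55   2.177  1.255  1.668  0.39 ] p [ 0.5057 -0.1263  0.1574] tilt 87.97 az 52.0 x [ 0.788 -0.615  0.004] y [-0.019 -0.031 -0.999] z [ 0.615  0.788 -0.035] F [-0.3 -0.4  0.5] w 0.9951070483595603 0.0
```

View pics/s2.png

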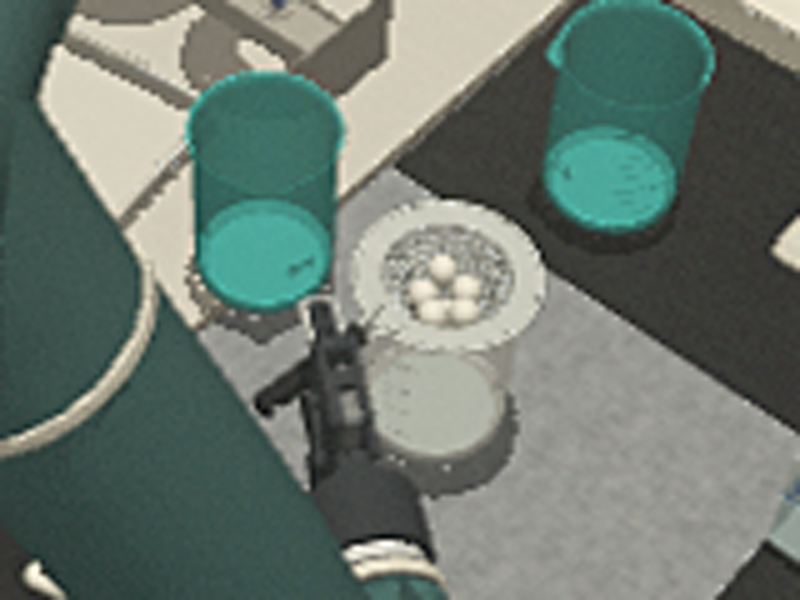

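The fingers straddle the grip between the robot side and the beaker, and the balls sit at about (445,285) in the crop. I'll lower 3 mm and close.

{"name": "step_arm", "arguments": {
  "motion": [
    [6, 0, 0.3, 0, 0],
    [4, 0, 0.3, 0, 0],
    [2.4, 0, 0.3, 0, 0],
    [1.8, 0, 0.3, 0, 0],
    [1.2, 0, 0.3, 0, 0],
    [0.8, 0, 0.3, 0, 0],
    [0.8, 0, 0.3, 0, 0],
    [0.8, 0, 0.3, 0, 0]
  ],
  "force": 50
}}

```text
time: 18.1
tool_pos: [0.5047, -0.1292, 0.1537]
tcp_rot: [-1.536, 0.531, -0.518]
wrist_force: [-1.3, 1.1, 8.3]
width: 0.178
grip_force: 48.1
```

```bash
python3 st.py
```

```text
18.1 q [-0.997  0.563  2.174  1.255  1.671  0.382] p [ 0.5047 -0.1292  0.1537] tilt 88.31 az 51.8 x [ 0.785 -0.619  0.002] y [-0.017 -0.024 -1.   ] z [ 0.619  0.785 -0.029] F [-1.3  1.1  8.3] w 0.17824467387614046 48.10941794273256
```

{"name": "step_arm", "arguments": {
  "motion": [
    [0.8, 0, 0, 0, 0],
    [0.8, 0, 0, 0, 0],
    [0.8, 0, -0.4, 0, 0],
    [0.8, 0, -0.8, 0, 0],
    [0.8, 0, -1.5, 0, 0],
    [0.8, 0, -2.5, -0.1, 0],
    [0.8, 0, -3.5, -0.1, 0],
    [0.8, 0, -4.7, -0.1, 0],
    [0.8, 0, -6, -0.2, 0],
    [0.8, 0, -7.5, -0.2, 0],
    [0.8, 0, -9, -0.3, 0],
    [0.8, 0, -10.5, -0.3, 0],
    [0.8, 0, -11.5, -0.3, 0],
    [0.8, 0, -12, -0.3, 0],
    [0.8, 0, -12, -0.3, 0]
  ],
  "force": 80
}}

```text
time: 19.6
tool_pos: [0.5054, -0.1277, 0.2719]
tcp_rot: [-1.542, 0.533, -0.516]
wrist_force: [0.3, 0.6, -1.0]
width: 0.172
grip_force: 77.4
```

```bash
python3 st.py; python3 - <<'E'
from h import *
p,d,K,M,c=cam("scene");a=p[110:270,240:440];cv2.imwrite("pics/s3.png",cv2.resize(a[...,::-1],None,fx=3.7,fy=3.7,interpolation=2))
p,d,K,M,c=cam("top");np.savez("top1.npz",p=p,d=d,K=K,M=M)
E
```

```text
19.6 q [-0.994  0.311  2.19   1.284  1.734  0.61 ] p [ 0.5054 -0.1277  0.2719] tilt 87.94 az 51.8 x [ 0.786 -0.619  0.001] y [-0.021 -0.029 -0.999] z [ 0.618  0.785 -0.036] F [ 0.3  0.6 -1. ] w 0.17180130101694682 77.42410771083087
```

View pics/s3.png

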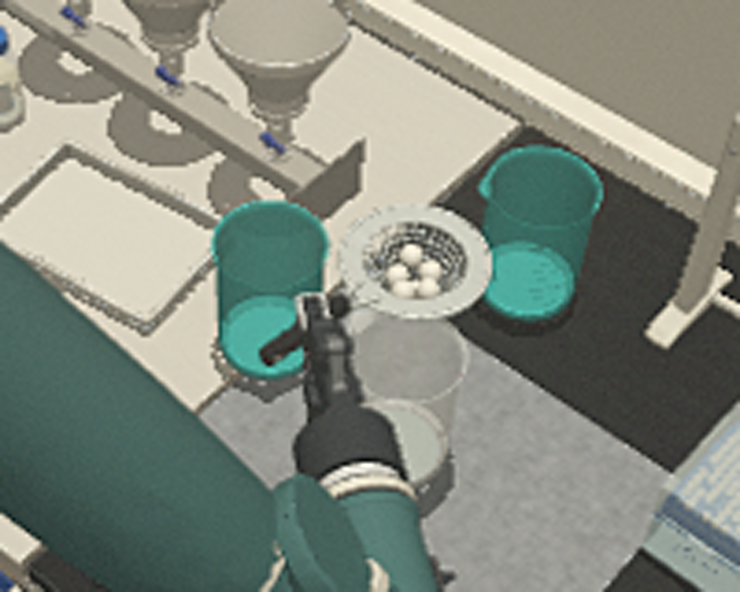

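```bash
python3 - <<'E'
from kin import *
s=bot.read_state();T=R.from_rotvec(s['tcp_rot']);q=s['q'];p=s['tool_pos']
W=[(p,0),(np.array([.555,.21,.272]),0),(np.array([.555,.21,.189]),0),(np.array([.555,.21,.189]),100)]
for (a,ta),(b,tb) in zip(W,W[1:]):
    for f in np.linspace(.05,1,20): q,e=ik(a+(b-a)*f,T*E('Z',np.radians(ta+(tb-ta)*f)),q)
    print(q.round(2),e)
z=np.load("top0.npz");d=z['d'];C=cloud(d,z['K'],z['M']);m=(C[...,2]>.03)&(d>0)&(C[...,0]>.45)&(C[...,0]<.74)&(C[...,1]>.08)&(C[...,1]<.36)
A=C[m];print(len(A),A.min(0) if len(A) else 0,A.max(0) if len(A) else 0)
E
```

```text
[-0.26  0.08  2.5   1.91  1.32  0.53] 5.239755296315707e-10
[-0.26  0.32  2.49  1.95  1.41  0.31] 1.4210854715202004e-13
[-0.26  0.32  2.49  1.95  1.41  2.05] 6.461331469864716e-12
153 [0.52137419 0.10833924 0.0300246 ] [0.7397641  0.34299635 0.22272794]
```

{"name": "step_arm", "arguments": {
  "motion": [
    [0.8, -0.3, 0, 0.5, 0],
    [0.8, -0.8, -0.1, 1.4, 0],
    [0.8, -1.6, -0.1, 2.8, 0],
    [0.8, -2.6, -0.2, 4.5, 0],
    [0.8, -3.8, -0.2, 6.6, 0],
    [0.8, -5, -0.3, 8.7, 0],
    [0.8, -6.3, -0.4, 11, 0],
    [0.8, -7.6, -0.5, 13.3, 0],
    [0.8, -9, -0.6, 15.6, 0],
    [0.8, -10.3, -0.7, 17.9, 0],
    [0.8, -11.6, -0.8, 20.2, 0],
    [0.8, -12.9, -0.8, 22.4, 0],
    [0.8, -14.1, -0.9, 24.6, 0],
    [0.8, -15.2, -1, 26.5, 0],
    [0.8, -16.1, -1, 28, 0],
    [0.8, -16.7, -1.1, 29, 0],
    [0.8, -17, -1.1, 29.6, 0],
    [0.8, -17, -1.1, 29.6, 0]
  ]
}}

```text
time: 21.5
tool_pos: [0.5538, 0.2119, 0.2714]
tcp_rot: [-1.541, 0.533, -0.513]
wrist_force: [-0.3, -0.4, -2.3]
width: 0.173
grip_force: 77.4
```

```bash
python3 st.py; python3 - <<'E'
from h import *
p,d,K,M,c=cam("top");a=p[120:290,180:420];cv2.imwrite("pics/t4.png",cv2.resize(a[...,::-1],None,fx=3.3,fy=3.3,interpolation=2))
C=cloud(d,K,M);m=(d>0)&(C[...,2]>.25)&(C[...,2]<.285)&(C[...,0]>.56);A=C[m];print(np.percentile(A,[2,50,98],axis=0))
E
```

```text
21.5 q [-0.252  0.08   2.494  1.907  1.322  0.534] p [0.5538 0.2119 0.2714] tilt 87.95 az 51.9 x [ 0.787 -0.617 -0.001] y [-0.023 -0.027 -0.999] z [ 0.617  0.786 -0.036] F [-0.3 -0.4 -2.3] w 0.17286208979538367 77.43478861637414
[[ 0.5918282  -0.66694601  0.25083503]
 [ 1.07960667 -0.02262355  0.26616867]
 [ 1.08388851  0.94199309  0.28397622]]
```

View pics/t4.png

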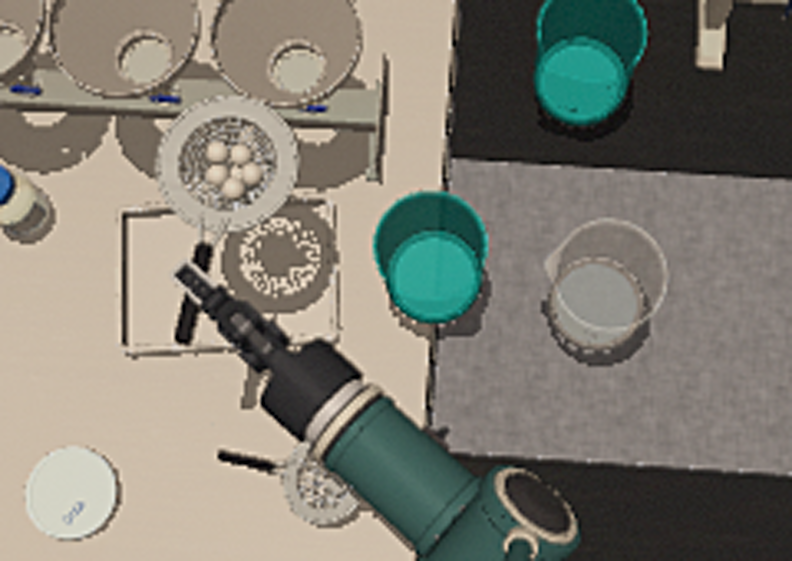

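{"name": "step_arm", "arguments": {
  "motion": [
    [0.8, -0.5, 0.5, 0, 0],
    [0.8, -1.2, 1.5, 0.1, 0],
    [0.8, -2, 3, 0.1, 0],
    [0.8, -2.7, 4.5, 0.2, 0],
    [0.8, -3, 6, 0.2, 3],
    [0.8, -3, 7.2, 0.3, 7],
    [0.8, -3, 8, 0.3, 12],
    [0.8, -3, 8.2, 0.3, 17],
    [0.8, -3, 8.2, 0.3, 22],
    [0.8, -3, 8.2, 0.3, 27],
    [0.8, -3, 8.2, 0.3, 32],
    [0.8, -3, 8.2, 0.3, 37],
    [0.8, -3, 8.2, 0.3, 42],
    [0.8, -3, 8.2, 0.3, 46],
    [0.8, -3, 8.2, 0.3, 50],
    [0.8, -3, 8.2, 0.3, 54],
    [0.8, -3, 8.2, 0.3, 57],
    [0.8, -3, 8.2, 0.3, 60]
  ]
}}

```text
time: 23.35
tool_pos: [0.5318, 0.228, 0.1894]
tcp_rot: [-1.054, 1.223, 0.295]
wrist_force: [0.0, -0.3, -1.0]
width: 0.17
grip_force: 77.5
```

{"name": "step_arm", "arguments": {
  "motion": [
    [0.8, 0, 0, 0, 3],
    [0.8, 0, 0, 0, 6],
    [0.8, 0, 0, 0, 9],
    [0.8, 0, 0, 0, 12],
    [0.8, 0, 0, 0, 15],
    [0.8, 0.2, -0.3, 0, 18],
    [0.8, 0.4, -0.6, 0, 21],
    [0.8, 0.6, -0.9, 0, 25],
    [0.8, 0.8, -1.3, 0, 29],
    [0.8, 1, -1.7, 0, 33],
    [0.8, 1, -1.7, 0, 37],
    [0.8, 1, -1.7, 0, 40],
    [0.8, 1, -1.7, 0, 40],
    [0.8, 1, -1.7, 0, 40],
    [0.8, 1, -1.7, 0, 40],
    [0.8, 1, -1.7, 0, 40]
  ]
}}

```text
time: 24.95
tool_pos: [0.5471, 0.2165, 0.1895]
tcp_rot: [-0.595, 1.561, 0.827]
wrist_force: [-0.3, -0.6, -1.0]
width: 0.17
grip_force: 77.8
```

```bash
python3 st.py; python3 - <<'E'
from h import *
p,d,K,M,c=cam("top");a=cv2.resize(p[150:260,190:310,::-1],None,fx=3.3,fy=3.3,interpolation=2)
p,d,K,M,c=cam("scene");b=cv2.resize(p[110:220,215:335,::-1],None,fx=3.3,fy=3.3,interpolation=2)
cv2.imwrite("pics/t5.png",np.hstack([a,b]))
E
```

```text
24.95 q [-0.242  0.312  2.506  1.966  1.405  2.043] p [0.5471 0.2165 0.1895] tilt 87.98 az 51.8 x [-0.158  0.08  -0.984] y [-0.77   0.615  0.173] z [ 0.619  0.785 -0.035] F [-0.3 -0.6 -1. ] w 0.16979985476504342 77.77239553479876
```

View pics/t5.png

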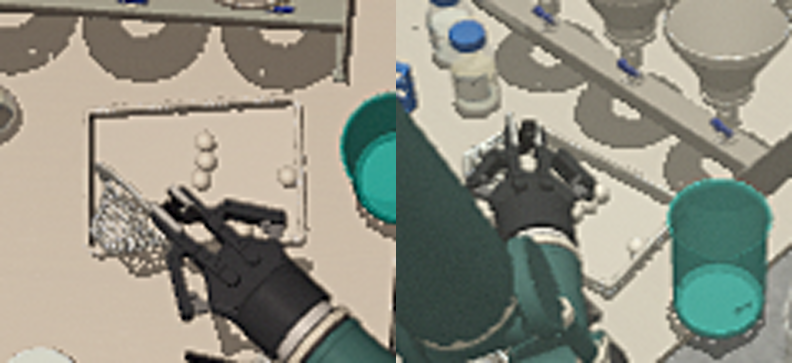

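Four balls are visible in the tray, at (205,142), (205,160), (200,180) and (288,177) in the left half. The other two are either hidden by the gripper or still in the strainer, so I'll check with the wrist camera.

```bash
python3 - <<'E'
from h import *
p,d,K,M,c=cam("wrist");save(p,"pics/w6.png");np.savez("w6.npz",p=p,d=d,K=K,M=M)
E
```

```text
(no output)
```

View pics/w6.png

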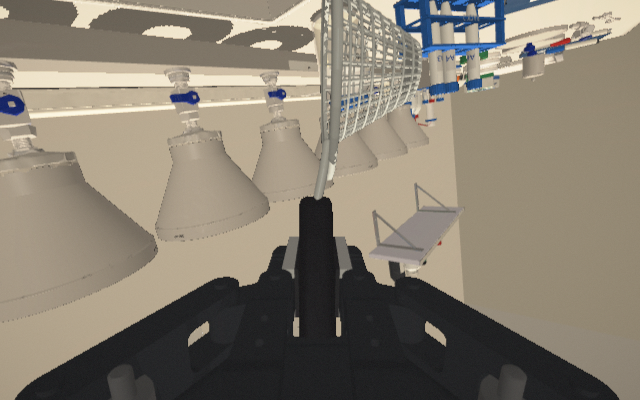

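The view is upside down. The mesh bowl is at (370,80) with its mouth vertical, and no balls are visible in it. I'll locate the other two balls from the depth data.

```bash
python3 - <<'E'
from h import *
for n in("top","scene"):
    p,d,K,M,c=cam(n);C=cloud(d,K,M)
    m=(d>0)&(C[...,2]>.010)&(C[...,2]<.028)&(abs(C[...,0]-.60)<.085)&(abs(C[...,1]-.217)<.115)&(p.min(-1)>150)
    k,l,st,ce=cv2.connectedComponentsWithStats(m.astype(np.uint8))
    for i in range(1,k):
        if st[i,4]>=8: print(n,st[i],C[l==i].mean(0).round(3),C[l==i].max(0).round(3))
    s=(d>0)&(C[...,2]>.03)&(C[...,2]<.16)&(abs(C[...,0]-.56)<.07)&(C[...,1]>.2)&(C[...,1]<.36);A=C[s]
    print("strainer",len(A),np.percentile(A,[1,50,99],axis=0).round(3))
    print(n)
    o=cv2.resize(p[165:240,205:300,::-1] if n=="top" else p[125:205,240:345,::-1],None,fx=4.1,fy=4.1,interpolation=2)
    cv2.imwrite(f"pics/z_{n}.png",o)
a=cv2.imread("pics/z_top.png");b=cv2.imread("pics/z_scene.png");h=max(a.shape[0],b.shape[0])
f=lambda x:cv2.copyMakeBorder(x,0,h-x.shape[0],0,0,0)
cv2.imwrite("pics/z.png",np.hstack([f(a),f(b)])[:,:800]);print(a.shape,b.shape)
E
```

```text
top [219 181  20   3  29] [0.674 0.299 0.024] [0.679 0.33  0.028]
top [246 180   9   2  11] [0.683 0.225 0.025] [0.685 0.239 0.027]
top [279 182   2  10  16] [0.669 0.122 0.025] [0.685 0.126 0.028]
top [249 190   5   5  19] [0.645 0.218 0.021] [0.653 0.226 0.028]
top [250 196   4   4  15] [0.624 0.215 0.023] [0.631 0.221 0.027]
top [274 198   8  17  45] [0.606 0.119 0.023] [0.629 0.137 0.028]
top [248 202   5   4  17] [0.603 0.218 0.024] [0.609 0.225 0.027]
top [215 214   6  13  22] [0.535 0.323 0.025] [0.56  0.329 0.028]
top [261 218   4   3   9] [0.554 0.169 0.022] [0.558 0.175 0.025]
top [275 220   8   3  14] [0.549 0.115 0.024] [0.555 0.127 0.028]
strainer 310 [[0.509 0.227 0.031]
 [0.54  0.272 0.118]
 [0.59  0.327 0.159]]
top
scene [260 148   9   6  12] [0.672 0.308 0.025] [0.677 0.331 0.028]
scene [272 154  13   8  17] [0.681 0.245 0.025] [0.685 0.275 0.028]
scene [269 166  11   9  27] [0.628 0.211 0.021] [0.652 0.217 0.027]
scene [281 178  17  17  47] [0.608 0.119 0.024] [0.654 0.139 0.028]
scene [272 191   6   5  11] [0.546 0.129 0.024] [0.551 0.142 0.028]
strainer 72 [[0.512 0.241 0.062]
 [0.543 0.279 0.119]
 [0.587 0.298 0.156]]
scene
(308, 389, 3) (328, 430, 3)
```

View pics/z.png

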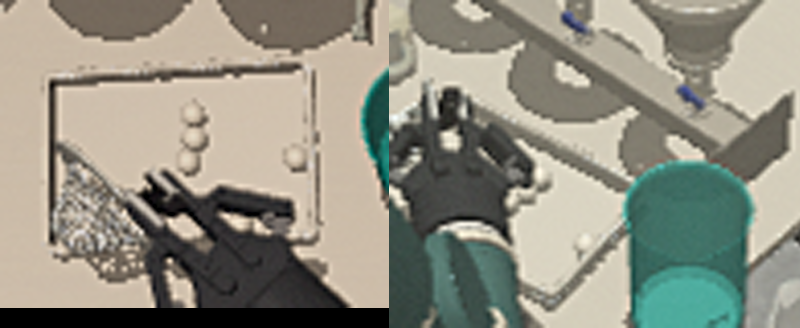

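{"name": "step_arm", "arguments": {
  "motion": [
    [0.8, -2, 0.35, -0.1, 0],
    [0.8, -5, 0.9, -0.2, 0],
    [0.8, -8, 1.4, -0.3, 0],
    [0.8, -11, 1.9, -0.4, 0],
    [0.8, -13, 2.3, -0.5, 0],
    [0.8, -13.8, 2.4, -0.5, 0],
    [0.8, -13.8, 2.4, -0.5, 0]
  ]
}}

```text
time: 25.9
tool_pos: [0.5474, 0.2164, 0.331]
tcp_rot: [-0.597, 1.559, 0.826]
wrist_force: [0.5, -0.0, -1.8]
width: 0.173
grip_force: 77.7
```

```bash
python3 st.py; python3 - <<'E'
from h import *
for n in("top","scene"):
    p,d,K,M,c=cam(n);C=cloud(d,K,M)
    m=(d>0)&(C[...,2]>.012)&(C[...,2]<.028)&(abs(C[...,0]-.60)<.068)&(abs(C[...,1]-.217)<.105)&(p.min(-1)>150)
    k,l,st,ce=cv2.connectedComponentsWithStats(m.astype(np.uint8))
    for i in range(1,k):
        if st[i,4]>=5: print(n,st[i],C[l==i].mean(0).round(3))
    o=cv2.resize(p[165:245,205:300,::-1] if n=="top" else p[125:205,240:345,::-1],None,fx=4,fy=4,interpolation=2)
    cv2.imwrite(f"pics/y_{n}.png",o)
a=cv2.imread("pics/y_top.png");b=cv2.imread("pics/y_scene.png")
cv2.imwrite("pics/y.png",np.hstack([a,b]))
E
```

```text
25.9 q [-0.243 -0.087  2.489  1.87   1.263  2.444] p [0.5474 0.2164 0.331 ] tilt 88.04 az 51.8 x [-0.155  0.079 -0.985] y [-0.77   0.614  0.171] z [ 0.618  0.785 -0.034] F [ 0.5 -0.  -1.8] w 0.17312691685927595 77.6542869117111
top [279 187   2   7   9] [0.658 0.121 0.024]
top [249 190   5   5  18] [0.644 0.218 0.023]
top [274 195   8  12  35] [0.616 0.122 0.023]
top [250 196   4   3  10] [0.626 0.215 0.022]
top [275 221   5   2   5] [0.548 0.12  0.025]
scene [273 166   7   7  22] [0.639 0.213 0.021]
scene [285 178  13   8  30] [0.622 0.122 0.023]
scene [285 187   4   3   5] [0.593 0.114 0.024]
```

View pics/y.png

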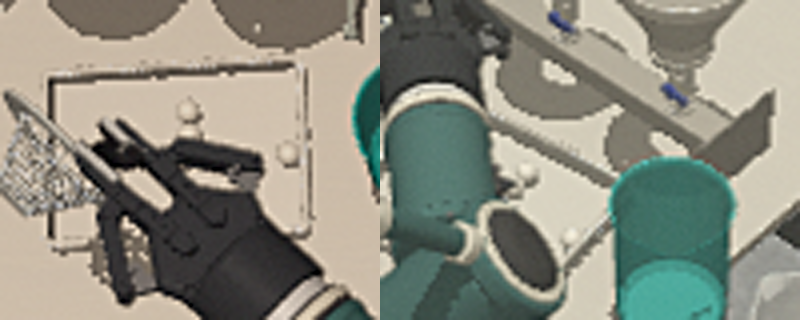

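```bash
python3 - <<'E'
from kin import *
s=bot.read_state();T=R.from_rotvec(s['tcp_rot']);p=s['tool_pos'];m=T.as_matrix()
for tgt in ([.60,.38,.28],[.58,.40,.26],[.66,.13,.31],[.547,.2165,.192]):
    q=s['q'];w=0
    for f in np.linspace(.1,1,10): q,e=ik(p+(np.array(tgt)-p)*f,T,q);w=max(w,e)
    print(tgt,q.round(2),round(w,4),(m.T@(np.array(tgt)-p)*100).round(1))
E
```

```text
[0.6, 0.38, 0.28] [0.21 0.15 2.39 2.33 1.08 2.17] 0.0 [ 5.2  5.1 16.3]
[0.58, 0.4, 0.26] [0.27 0.18 2.42 2.42 1.1  2.1 ] 0.0 [ 7.7  7.5 16.7]
[0.66, 0.13, 0.31] [-0.36  0.2   2.24  1.78  1.35  2.43] 0.0 [ -0.7 -14.3   0.3]
[0.547, 0.2165, 0.192] [-0.24  0.3   2.51  1.96  1.4   2.05] 0.0 [13.4 -2.4  0.5]
```

{"name": "step_arm", "arguments": {
  "motion": [
    [0.8, 0.7, 1.4, 3.3, 0],
    [0.8, 1.5, 2.8, 6.6, 0],
    [0.8, 2.2, 4.1, 10, 0],
    [0.8, 3, 5.5, 13.3, 0],
    [0.8, 3.7, 6.9, 16.7, 0],
    [0.8, 3.7, 6.9, 16.7, 0]
  ]
}}

```text
time: 26.6
tool_pos: [0.5903, 0.3967, 0.2955]
tcp_rot: [-0.599, 1.566, 0.832]
wrist_force: [0.1, -0.3, -1.4]
width: 0.175
grip_force: 78.0
```

```bash
python3 st.py; python3 - <<'E'
from h import *
for n in("top","scene"):
    p,d,K,M,c=cam(n);C=cloud(d,K,M)
    m=(d>0)&(C[...,2]>.012)&(C[...,2]<.028)&(abs(C[...,0]-.60)<.09)&(abs(C[...,1]-.217)<.125)&(p.min(-1)>150)
    k,l,st,ce=cv2.connectedComponentsWithStats(m.astype(np.uint8))
    for i in range(1,k):
        if st[i,4]>=5: print(n,st[i],C[l==i].mean(0).round(3),C[l==i].min(0).round(3),C[l==i].max(0).round(3))
    save(p,f"pics/x_{n}.png")
    if n=="top":
        g=cv2.cvtColor(cv2.resize(p[160:250,200:300],None,fx=6,fy=6,interpolation=2),cv2.COLOR_RGB2GRAY)
        h=cv2.HoughCircles(cv2.GaussianBlur(g,(5,5),1),3,1,22,param1=120,param2=16,minRadius=14,maxRadius=24)
        for x,y,r in h[0][:10]: print(x/6+200,y/6+160,r/6, p[int(y/6+160),int(x/6+200)],C[int(y/6+160),int(x/6+200)].round(3))
E
```

```text
26.6 q [0.252 0.106 2.386 2.352 1.035 2.193] p [0.5903 0.3967 0.2955] tilt 87.71 az 52.1 x [-0.163  0.077 -0.984] y [-0.772  0.611  0.176] z [ 0.614  0.788 -0.04 ] F [ 0.1 -0.3 -1.4] w 0.1749070370059455 77.96375967096537
top [215 180  55   8  81] [0.678 0.26  0.025] [0.652 0.16  0.018] [0.69  0.341 0.028]
top [279 181   2  14  21] [0.667 0.122 0.024] [0.643 0.119 0.02 ] [0.69  0.126 0.027]
top [215 189   2  20  37] [0.614 0.335 0.024] [0.58  0.329 0.02 ] [0.646 0.341 0.027]
top [249 190   5   5  19] [0.644 0.218 0.022] [0.636 0.211 0.016] [0.652 0.226 0.028]
top [250 196   5   4  17] [0.625 0.214 0.023] [0.618 0.207 0.016] [0.632 0.221 0.027]
top [274 196   8  19  48] [0.607 0.119 0.024] [0.574 0.109 0.018] [0.636 0.137 0.028]
top [248 201   5   5  18] [0.604 0.218 0.023] [0.598 0.21  0.015] [0.612 0.226 0.027]
top [261 215   5   6  18] [0.556 0.169 0.022] [0.549 0.162 0.012] [0.569 0.176 0.028]
top [254 216  29   8  64] [0.547 0.156 0.024] [0.538 0.104 0.014] [0.568 0.198 0.028]
top [242 223  13   2  24] [0.534 0.216 0.025] [0.531 0.196 0.02 ] [0.537 0.236 0.028]
top [233 224   7  
[... 393 characters left out ...]
ne [286 161   3   3   5] [0.688 0.202 0.025] [0.685 0.194 0.022] [0.69  0.209 0.027]
scene [290 163   3   3   5] [0.688 0.182 0.026] [0.686 0.177 0.024] [0.689 0.187 0.028]
scene [267 166  12   9  44] [0.623 0.214 0.022] [0.597 0.205 0.017] [0.648 0.225 0.027]
scene [245 177   7   5  13] [0.531 0.25  0.024] [0.526 0.232 0.015] [0.536 0.267 0.028]
scene [285 178  13  11  35] [0.62  0.122 0.023] [0.596 0.114 0.018] [0.654 0.134 0.028]
scene [253 181   7   4  10] [0.535 0.213 0.025] [0.531 0.2   0.021] [0.539 0.227 0.027]
scene [260 183  12   8  44] [0.549 0.177 0.023] [0.536 0.159 0.015] [0.564 0.194 0.028]
scene [269 189  17   8  30] [0.555 0.123 0.024] [0.539 0.104 0.018] [0.585 0.155 0.028]
```

The depth data accounts for all six balls in the tray: three near y = 0.217, one at (.61,.13), and two near (.556,.17) and (.556,.19). I'll go back to the low tipped hold.

{"name": "step_arm", "arguments": {
  "motion": [
    [0.8, -0.8, -1.4, -3.4, 0],
    [0.8, -1.7, -2.8, -6.8, 0],
    [0.8, -2.5, -4.2, -10.2, 0],
    [0.8, -3.3, -5.6, -13.6, 0],
    [0.8, -4.2, -7.1, -17, 0],
    [0.8, -4.2, -7.1, -17, 0],
    [0.8, -2, -7.5, -16.9, 0],
    [0.8, 1, -8, -16.8, 0],
    [0.8, 4, -8.5, -16.6, 0],
    [0.8, 7, -9.1, -16.5, 0],
    [0.8, 9, -9.5, -16.4, 0],
    [0.8, 9.7, -9.6, -16.4, 0],
    [0.8, 9.7, -9.6, -16.4, 0],
    [0.8, 9.7, -9.6, -16.4, 0],
    [0.8, 9.7, -9.6, -16.4, 0]
  ]
}}

```text
time: 28.2
tool_pos: [0.5492, 0.2127, 0.1944]
tcp_rot: [-0.596, 1.559, 0.827]
wrist_force: [0.4, -0.7, -1.0]
width: 0.17
grip_force: 78.2
```

```bash
python3 st.py; python3 - <<'E'
from h import *
p,d,K,M,c=cam("top");C=cloud(d,K,M)
b=(d>0)&(C[...,2]>.012)&(C[...,2]<.028)&(abs(C[...,0]-.60)<.062)&(abs(C[...,1]-.217)<.10)&(p.min(-1)>150)
k,l,st,ce=cv2.connectedComponentsWithStats(b.astype(np.uint8));print([(st[i,4],C[l==i].mean(0).round(3)) for i in range(1,k) if st[i,4]>5])
# strainer vertical extent near the bowl (away from tray walls)
s=(d>0)&(abs(C[...,0]-.56)<.09)&(C[...,1]>.23)&(C[...,1]<.38)&(C[...,2]>.03);print(np.percentile(C[s],[0.5,5,50,99],axis=0).round(3))
# beaker
k=(d>0)&(C[...,2]>.12)&(C[...,2]<.16)&(abs(C[...,0]-.6)<.08)&(abs(C[...,1]+.158)<.08);print('beaker',k.sum(),C[k].min(0),C[k].max(0))
E
```

```text
28.2 q [-0.252  0.301  2.502  1.955  1.404  2.057] p [0.5492 0.2127 0.1944] tilt 88.05 az 51.8 x [-0.156  0.08  -0.985] y [-0.77   0.614  0.172] z [ 0.619  0.785 -0.034] F [ 0.4 -0.7 -1. ] w 0.17033735300176792 78.15892632904479
[(np.int32(13), array([0.645, 0.119, 0.024])), (np.int32(20), array([0.645, 0.218, 0.023])), (np.int32(14), array([0.624, 0.214, 0.023])), (np.int32(15), array([0.614, 0.128, 0.023])), (np.int32(17), array([0.604, 0.218, 0.023])), (np.int32(10), array([0.558, 0.167, 0.022]))]
[[0.511 0.231 0.051]
 [0.516 0.235 0.065]
 [0.544 0.27  0.124]
 [0.591 0.299 0.164]]
beaker 264 [ 0.55111155 -0.20822426  0.1200454 ] [ 0.65702542 -0.09719207  0.15196443]
```

{"name": "step_arm", "arguments": {
  "motion": [
    [0.8, 0.4, -0.1, 0, 0],
    [0.8, 0.7, -0.1, 0, 0],
    [0.8, 0.7, -0.1, 0, 0],
    [0.8, 0.7, -0.1, 0, 0],
    [0.8, 0.7, -0.1, 0, 0]
  ]
}}

```text
time: 28.75
tool_pos: [0.5484, 0.2129, 0.186]
tcp_rot: [-0.595, 1.561, 0.828]
wrist_force: [-0.9, -0.2, -1.0]
width: 0.171
grip_force: 78.2
```

```bash
python3 -c "
from h import *
s=bot.read_state();print(s['time'],s['wrist_force'],s['tool_pos'],s['grip_force']);print(bot.finish_job())"
```

```text
28.75 [-0.8802301  -0.18625321 -1.04230748] [0.54842221 0.2128708  0.18598977] 78.16425197114768
the job is handed in; nothing more can be done
None
```

I handed the job in at 28.75 s: the strainer is held tipped about 100° with its rim an estimated 3–4 cm above the tray, its handle sloping steeply down (about 60°) rather than level, and the beaker is standing. Five balls are clearly in the tray; the sixth I only inferred from merged depth data.

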